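# Pack the repair tray

### The job

Pack the black tray for the next repair: put in it the teal screwdriver-bit box lying flat with its lid up, the small solder reel with blue flanges, and the yellow-labelled flux bottle standing upright, one after the other, in any order and anywhere inside, each resting on the tray's own floor. Leave the white bottle, the big white solder reel and the side cutters where they are.

Things in the scene. Friction and masses are not known exactly. Their poses are not given: they have to be found in the camera images.
- tray_floor (a point): Centre of the inner floor of an open black antistatic tray that stands on the bench and does not slide. Tray outside 250 x 160 mm, 45 mm high (rim 47 mm), walls and floor 4 mm thick, inside 242 x 152 mm, no dividers. This point lies 4 mm above the bench. x along the tray's 250 mm length, y across its 160 mm width, z up; a grey label holder is on the end towards -x.
- bit_box_center (a point): Centre of a flat box of screwdriver bits with teal lid and black base, lying on the bench: 42 mm (x) x 75 mm (y) x 20 mm (z); centre 10 mm above its underside. Best gripped across x, its 42 mm width. z axis up at the start; its yaw varies.
- blue_reel_center (a point): Centre of a small reel of solder with two blue flanges, standing on one flange: flanges 37 mm in diameter, body that the fingers meet 33 mm in diameter, 32 mm high; its flanges give a little, so the centre is about 14 mm above what it stands on. z axis up at the start; its yaw varies.
- flux_bottle_center (a point): Centre of a cream plastic bottle with yellow label and thin black cap, standing upright: 36 mm in diameter up to 57 mm, 66 mm high with the cap; centre 33 mm above its underside. z axis up at the start; its yaw varies.
- white_bottle_center (a point): Bystander, to be left alone: centre of a white bottle with white cap, 33 mm in diameter, 62 mm high, centre 31 mm up.
- white_reel_center (a point): Bystander, to be left alone: centre of a bigger white-flanged reel of solder, 49 mm in diameter, 36 mm high (a wire end sticks out 19 mm to its -y), centre 18 mm up.
- side_cutters_center (a point): Bystander, to be left alone: centre of a pair of red-handled side cutters lying flat on the bench, 34 x 113 x 10 mm (length along y), in front of the solder station.
- station_top (a point): Middle of the top of the fixed black solder station in the middle of the bench, at its full height of 175 mm; it fills about 100 mm round this point and stands between the right part of the bench and the tray: carry things over it with room to spare, or round its front. A wall cabinet hangs over the right rear of the bench, 0.66 m up, beyond x = 0.56.
- bit_box: The bit box; origin at the centre of its underside.
- blue_reel: The blue reel; origin at the centre of its underside.
- flux_bottle: The flux bottle; origin at the centre of its underside.
Not all that is in view belongs to the job. Of the things like the bit_box, leave any that is green; of the rest the smaller one is meant.

How it is judged:
At the end, for the whole second after the job is handed in: Bit box, blue reel and flux bottle rest inside the tray (centres within 115 mm of its middle along, 70 mm across; at most 18, 25 and 42 mm above its inner floor, so not stacked), at rest; the box lid up and the bottle upright within 15 degrees; bystanders moved at most 30 mm (x of bit_box_center in the frame of tray_floor between -0.115 and 0.115 m and y of bit_box_center in the frame of tray_floor between -0.07 and 0.07 m and z of bit_box_center in the frame of tray_floor between 0 and 0.018 m and linear speed of each of bit_box, blue_reel, flux_bottle below 0.03 m/s and x of blue_reel_center in the frame of tray_floor between -0.115 and 0.115 m and y of blue_reel_center in the frame of tray_floor between -0.07 and 0.07 m and z of blue_reel_center in the frame of tray_floor between 0 and 0.025 m and x of flux_bottle_center in the frame of tray_floor between -0.115 and 0.115 m and y of flux_bottle_center in the frame of tray_floor between -0.07 and 0.07 m and z of flux_bottle_center in the frame of tray_floor between 0 and 0.042 m and angle between each of bit_box_center, flux_bottle_center's own z axis and vertical below 0.26 rad); the robot touches nothing.
It fails at once if the white bottle is moved by more than 30 mm (distance of white_bottle_center from where it was at the start of the episode above 0.03 m).
It fails at once if the big white reel is moved by more than 30 mm (distance of white_reel_center from where it was at the start of the episode above 0.03 m).
It fails at once if the pair of side cutters is moved by more than 30 mm (distance of side_cutters_center from where it was at the start of the episode above 0.03 m).
It also fails if it takes over 72 s, if anything falls off the work surface, if the arm or the gripper's body presses on something with over 40 N, if the wrist force passes 120 N, or if a joint passes its speed limit or range.

### The arm

A 7-joint arm with a two-finger parallel gripper is mounted at the origin on a cart in front of the work surface, level with it; the furniture and walls round the work are solid. World frame = base frame: x ahead of the robot, y to its left, z up, the work surface at z = 0. Lengths are in m, angles in rad, forces in N, time in s.
With the tool pointing down it reaches from about 0.425 to 0.875 m from the base axis. Payload 8.4 kg.
Tool frame: the origin (TCP) lies midway between the tips of the shut fingers; the grasp point (between the pads) lies 19 mm behind it; z points along the fingers, y is the direction in which the jaws open and shut (so a half turn about z gives the same grasp; the last joint's range is limited). The gripper opens to 87 mm and grips with 3 to 60 N. Pads are 19 mm wide; open, the fingers measure 117 mm over their backs; the gripper's body (75 mm by 190 mm) begins 51 mm behind the grasp point.
Start: joints at [-1.401, 0.333, 0.04, 1.465, -0.013, 1.343, -0.059], TCP at [0.173, 0.627, 0.197] pointing down, gripper open.
Joint ranges: [-2.58, 2.58], [-0.38, 2.09], [-1.3, 1.39], [0.25, 2.4], [-1.5, 4.64], [0.08, 2.09], [-2.65, 2.65]. Speed limits (rad/s): [2.22, 2.22, 2.79, 2.79, 3.14, 3.14, 3.14].

### API

Orientations are given as [roll, pitch, yaw] about the fixed x, y, z axes, in that order (R = Rz(yaw) Ry(pitch) Rx(roll)).
In Python, from rig import env gives the robot as it stands.
- The arm moves only by the tool move_arm, never from a script. Its argument "commands" is a list of rows, each an object with "xyz": the shift along the tool's x, y, z as a fraction of full scale, a list of three; "twist": the turn about the tool's z as a fraction of full scale; "gripper": the opening, from 0 (shut) to 1 (fully open). In form: [{"xyz": [tx, ty, tz], "twist": twist, "gripper": gripper}, ...]. A call has 1 to 10 rows; each row shifts and turns the commanded pose from where the row before left it, along the tool's axes as they then stand; what a row does not reach is not made up. Full scale, the value 1, is 2.5 cm for a shift and 5 degrees for a turn. A row lasts 1/12 s, in which the tool goes at most 41.7 mm and 7.16 degrees, less where a joint would pass 70% of its speed; a pose out of reach is approached as far as the arm can. A call with a number of a shift or a turn outside -1 to 1 is refused whole. A call with a gripper value outside its range is refused whole. The fingers move at their own pace and stop on an object; the grip force is fixed at half the most. Time passes only in rows, so rows that do not move let the fingers close. It gives the time, the measured TCP pose, the force and the opening at its end, in the units of the state.
- env.state(): the state, without advancing time (a new reading comes with each control period).
- env.capture(name): name is "side" or "top" or "wrist"; returns a dict with "frame" (420x560x3 uint8, red, green, blue), "mtx" (3x3 intrinsics, pixels), "dist" ([k1, k2, p1, p2, k3] as OpenCV has them; the pictures are not rectified), "R" (3x3) and "t" (3): a world point X has camera coordinates R X + t; the wrist camera has in their place "tool_from_camera" (4x4, takes a point from camera to tool coordinates, whose origin is the TCP and whose axes are the flange's). Camera axes: x right, y down, z forward; pixel columns grow to the right and rows downward; lengths in m; the calibration is good to about 2 mm. A picture is of the moment at which its call begins: read the wrist's pose just before it. There is no depth.
- env.job_done(): hands the job in, once; it reports no verdict.
Trained networks look in the newest picture that a camera, given by its name, has taken for a name from the list of things; names that differ only in an ending like _2 or _b are one class to them, and where a whole thing is asked for, a point or a joint stands for the part that bears it (a point fixed in the world has none). Each returns a list of dicts, best first, with "conf" (0 to 1); they miss things now and then, are a little off and sometimes report something else, mostly with a low value. They report only what shows in the picture. A call takes as long as a camera call. They do not tell look-alikes from the thing itself.
- env.regions_of(camera, query): "mask" (420x560 bool, what is visible of it) and "box" ([left, top, right, bottom] in pixels, round what is visible of it).
The state is a dict: "t": time; "joint_positions": joint angles; "qvel": joint speeds; "effort": joint torques, N m; "eef_pos": TCP position; "orientation": TCP orientation; "force": force on the tool from outside, world axes, zero at the start; "torque": the same for the moment, N m; "width": opening from 0.0 (shut) to 1.0 (fully open).
Only numpy, scipy, OpenCV 4.12 (cv2) and the standard library are available. Lean on these libraries where they do the work, as an engineer would, in place of code of your own. Each camera call takes 0.05 s, during which the arm holds its last target. There are 200 camera calls.

## Working session

There is one attempt and no reset: what is moved stays moved. The work goes in short steps, Python scripts to look and compute and a tool call to move; the robot and the scene stay as the last step left them, time stands still between calls to the robot, and variables do not carry over. Pictures are saved under pics/ and viewed, about 8 in all and at most 12, crops included, and the job is handed in when it is done.

Besides the shell and the picture viewer there is one more tool, called after ">>>" by a JSON object that holds its "op" and its "data". move_arm: Moves the arm, as the interface text tells. Shift numbers are shares of 2.5 cm and turn numbers shares of 5 degrees, none past 1 either way. Its arguments: {"type":"object","properties":{"commands":{"type":"array"}},"required":["commands"]}

```bash
ls; mkdir -p pics; cat > h.py <<'E'
import numpy as np, cv2
from rig import env
from scipy.spatial.transform import Rotation as Ro
def cap(n):
    s=env.state(); c=env.capture(n)
    if 'R' not in c or c.get('R') is None:
        T=np.eye(4);T[:3,:3]=Ro.from_euler('xyz',s['orientation']).as_matrix();T[:3,3]=s['eef_pos']
        W=np.linalg.inv(T@np.array(c['tool_from_camera'])); c['R']=W[:3,:3];c['t']=W[:3,3]
    return c
def px2w(c,uv,z):
    p=cv2.undistortPoints(np.array([[uv]],float),np.array(c['mtx']),np.array(c['dist']))[0,0]
    R=np.array(c['R']);t=np.array(c['t']).ravel()
    d=R.T@np.array([p[0],p[1],1]);o=-R.T@t
    return (o+d*(z-o[2])/d[2]).round(4)
def w2px(c,X):
    return cv2.projectPoints(np.array([X],float),cv2.Rodrigues(np.array(c['R']))[0],np.array(c['t'],float),np.array(c['mtx']),np.array(c['dist']))[0].ravel().round(1)
def save(c,n,crop=None,k=1):
    f=c['frame'][:,:,::-1]
    if crop: l,t,r,b=crop; f=f[t:b,l:r]
    cv2.imwrite('pics/'+n,cv2.resize(f,None,fx=k,fy=k,interpolation=cv2.INTER_CUBIC))
E
python3 - <<'E'
from h import *
s=env.state();print(s)
zs={'tray_floor':.004,'bit_box':.02,'blue_reel':.032,'flux_bottle':.06,'white_bottle_center':.06,'white_reel_center':.036,'side_cutters_center':.01,'station_top':.175}
fr=[]
for n in('top','side'):
    c=cap(n);fr.append(c['frame'])
    print(n,'cam at',(-np.array(c['R']).T@np.array(c['t'])).round(3))
    for q in zs:
        try:
            for d in env.regions_of(n,q)[:5]:
                m=d['mask'];ys,xs=np.nonzero(m);uv=(xs.mean(),ys.mean())
                print(n,q,round(d['conf'],2),np.round(d['box']),m.sum(),px2w(c,uv,zs[q]/2 if q!='station_top' else .175))
        except Exception as e: print(q,e)
    save(c,n+'0.png',None,1.4)
E
```

```text
pics
{'t': 0.0, 'joint_positions': array([-1.40122518,  0.33393296,  0.03986345,  1.46628017, -0.01340772,
        1.34327658, -0.05848503]), 'qvel': array([-4.44853111e-05,  2.28291579e-04, -5.00828280e-04,  6.99192841e-04,
       -2.28923023e-04, -1.32228612e-03, -1.31966600e-03]), 'effort': array([ 4.72307638e-04, -6.56358933e+01,  1.33530959e+00, -4.03806710e+01,
       -5.96409990e-02,  4.46872890e-02,  1.32312161e-04]), 'eef_pos': array([0.17249239, 0.62616654, 0.19584054]), 'orientation': array([-3.13996463e+00,  1.00719427e-04,  2.87282725e+00]), 'force': array([-0.1449861 , -0.20588542, -0.65841446]), 'torque': array([-0.00291125, -0.03434036, -0.00254275]), 'width': 1.001354357935066}
top cam at [ 0.352 -0.108  1.402]
top tray_floor 0.97 [117. 159. 185. 258.] 5972 [0.4856 0.2664 0.002 ]
top bit_box 0.74 [298. 209. 322. 232.] 355 [ 0.4415 -0.1829  0.01  ]
top bit_box 0.66 [399. 231. 438. 264.] 742 [ 0.3629 -0.4783  0.01  ]
top bit_box 0.6 [350. 235. 364. 252.] 179 [ 0.3832 -0.3086  0.01  ]
top bit_box 0.59 [262. 243. 290. 271.] 403 [ 0.35   -0.0816  0.01  ]
top blue_reel 0.7
[... 958 characters left out ...]
[282. 188. 291. 200.] 98 [ 0.4672 -0.4063  0.016 ]
side flux_bottle 0.72 [307. 198. 315. 221.] 176 [ 0.3829 -0.2909  0.03  ]
side white_bottle_center 0.59 [258. 214. 266. 218.] 68 [ 0.5331 -0.2274  0.03  ]
side white_reel_center 0.5 [246. 193. 260. 214.] 221 [ 0.5753 -0.3165  0.018 ]
side white_reel_center 0.5 [193. 307. 328. 393.] 9594 [0.4758 0.2603 0.018 ]
side white_reel_center 0.18 [307. 199. 315. 217.] 185 [ 0.3832 -0.3083  0.018 ]
side side_cutters_center 0.5 [282. 264. 294. 297.] 164 [0.439  0.0333 0.005 ]
station_top it knows: bit_box, bit_box_center, blue_reel, blue_reel_center, flux_bottle, flux_bottle_center, side_cutters_center, tray_floor, white_bottle_center, white_reel_center
```

View pics/top0.png

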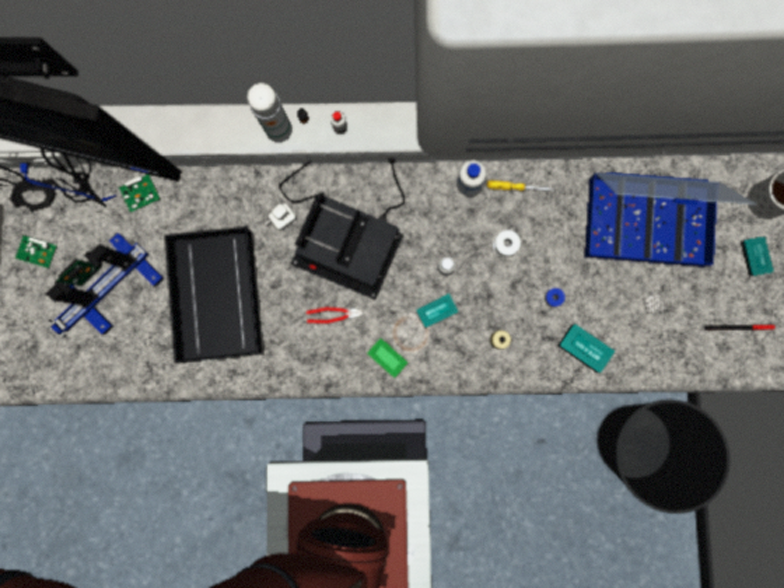

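```bash
python3 - <<'E'
from h import *
c=cap('top'); save(c,'crop1.png',(250,150,450,290),4)
for q,z in (('bit_box',.02),):
  for d in env.regions_of('top',q):
    cs,_=cv2.findContours(d['mask'].astype(np.uint8),0,2);r=cv2.minAreaRect(max(cs,key=cv2.contourArea))
    B=[px2w(c,p,z) for p in cv2.boxPoints(r)]
    e1=B[1]-B[0];e2=B[2]-B[1]
    print(d['conf'],d['box'],np.mean(B,0).round(3),[(np.linalg.norm(e).round(3),np.degrees(np.arctan2(e[1],e[0])).round(1)) for e in(e1,e2)],c['frame'][d['mask']].mean(0).round())
E
```

```text
0.89 [262.0, 242.9, 292.0, 269.8] [ 0.35  -0.081  0.02 ] [(np.float64(0.042), np.float64(-40.2)), (np.float64(0.075), np.float64(-130.2))] [ 62. 168.  84.]
0.61 [403.3, 231.5, 438.0, 267.3] [ 0.363 -0.475  0.02 ] [(np.float64(0.056), np.float64(-37.3)), (np.float64(0.098), np.float64(-127.2))] [ 35. 136. 127.]
```

View pics/crop1.png

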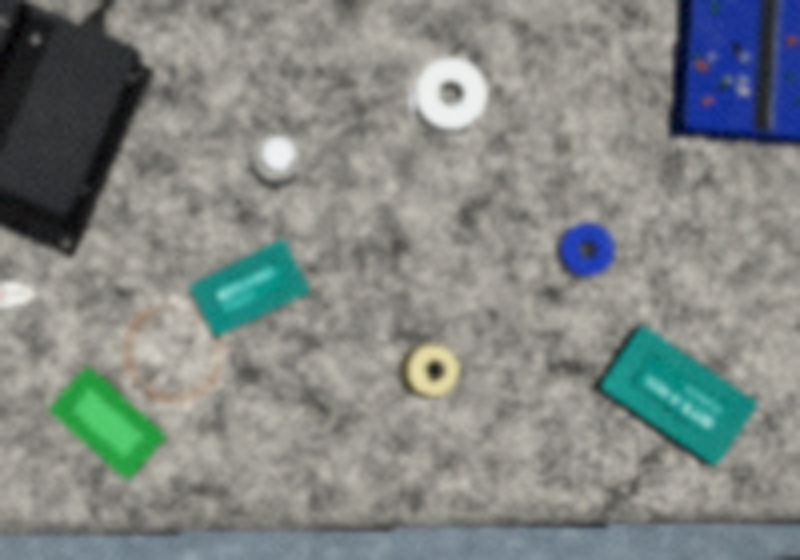

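The picture shows three teal boxes and one green one. In top-camera pixels: teal A at (312,221), the larger teal B at (419,248), a teal one at the far right (541,183), and green at (276,256), which is to be left. The blue reel is at (396,212), the flux bottle at (358,242) and the tray at (152,210). A looks like the 42x75 box. I'll measure all of them by colour.

```bash
python3 - <<'E'
from h import *
c=cap('top'); h=cv2.cvtColor(c['frame'],cv2.COLOR_RGB2HSV)
def blobs(lo,hi,z,mn):
    m=cv2.inRange(h,lo,hi)
    for k in cv2.findContours(m,0,2)[0]:
        if cv2.contourArea(k)<mn: continue
        r=cv2.minAreaRect(k);B=np.array([px2w(c,p,z) for p in cv2.boxPoints(r)]);e=[B[1]-B[0],B[2]-B[1]]
        print(np.round(r[0]),B.mean(0).round(4),[(np.linalg.norm(v).round(4),np.degrees(np.arctan2(v[1],v[0])).round(1)) for v in e])
blobs((78,100,60),(97,255,255),.02,60)
for q,z in (('tray_floor',.047),('flux_bottle',.063),('blue_reel',.03)):
    for d in env.regions_of('top',q)[:1]:
        k=max(cv2.findContours(d['mask'].astype(np.uint8),0,2)[0],key=cv2.contourArea)
        r=cv2.minAreaRect(k);B=np.array([px2w(c,p,z) for p in cv2.boxPoints(r)]);e=[B[1]-B[0],B[2]-B[1]]
        print(q,B.round(3).tolist(),B.mean(0).round(4),[(np.linalg.norm(v).round(4),np.degrees(np.arctan2(v[1],v[0])).round(1)) for v in e])
save(c,'tray.png',(100,140,270,270),4)
E
```

```text
[419. 248.] [ 0.3636 -0.4756  0.02  ] [(np.float64(0.0549), np.float64(-35.4)), (np.float64(0.0967), np.float64(-125.3))]
[312. 222.] [ 0.4422 -0.1834  0.02  ] [(np.float64(0.0725), np.float64(-64.5)), (np.float64(0.0398), np.float64(-154.9))]
[541. 182.] [ 0.5397 -0.818   0.02  ] [(np.float64(0.0409), np.float64(-76.8)), (np.float64(0.0735), np.float64(-170.1))]
tray_floor [[0.604, 0.35, 0.047], [0.615, 0.178, 0.047], [0.359, 0.158, 0.047], [0.349, 0.327, 0.047]] [0.4819 0.2536 0.047 ] [(np.float64(0.1722), np.float64(-86.3)), (np.float64(0.2571), np.float64(-175.5))]
flux_bottle [[0.382, -0.275, 0.063], [0.407, -0.302, 0.063], [0.381, -0.326, 0.063], [0.356, -0.3, 0.063]] [ 0.3812 -0.3008  0.063 ] [(np.float64(0.0362), np.float64(-46.3)), (np.float64(0.0357), np.float64(-136.5))]
```

```bash
python3 - <<'E'
from h import *
c=cap('top');f=c['frame'][:,:,::-1]
g=lambda u,v:cv2.resize(f[v-32:v+33,u-19:u+19] if u>530 else f[v-32:v+33,u-32:u+33],None,fx=5,fy=5,interpolation=cv2.INTER_CUBIC)
cv2.imwrite('pics/cmp.png',np.hstack([g(312,222),g(541,183)]))
E
```

```text
(no output)
```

View pics/cmp.png

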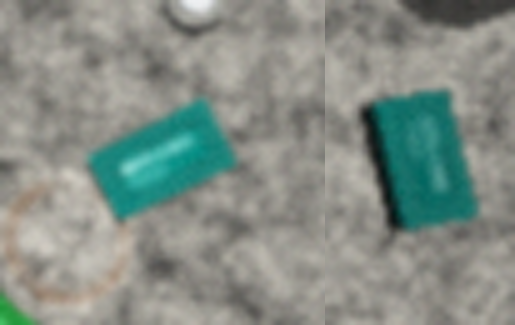

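View pics/tray.png

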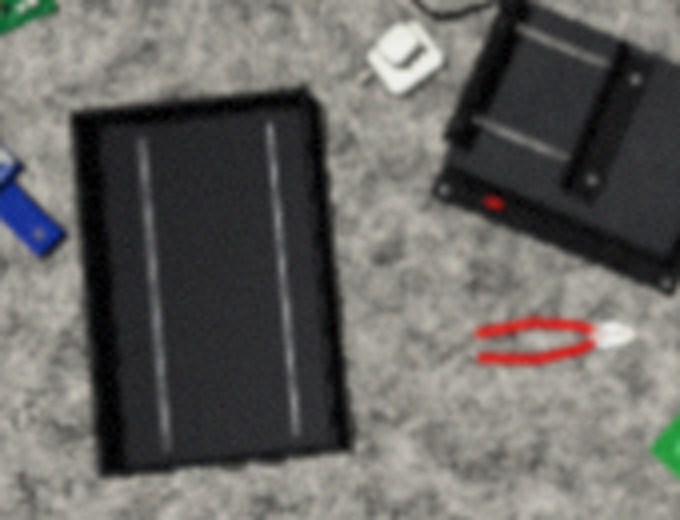

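The tray's floor lines give its centre and yaw. Teal A measures about 42x75 against about 56x98 for B, so A is the one meant. The far one at (541,183) is about 0.98 m away and out of reach. I'll set out for A.

>>> {"op": "move_arm", "data": {"commands": [{"xyz": [0,0,-0.42],"twist": 0.986,"gripper": 1},{"xyz": [0,0,-0.42],"twist": 0.986,"gripper": 1},{"xyz": [0,0,-0.42],"twist": 0.986,"gripper": 1},{"xyz": [0,0,-0.42],"twist": 0.986,"gripper": 1},{"xyz": [0,0,-0.42],"twist": 0.986,"gripper": 1},{"xyz": [0,0,-0.42],"twist": 0.986,"gripper": 1},{"xyz": [0,0,-0.42],"twist": 0.986,"gripper": 1},{"xyz": [0,0,-0.42],"twist": 0.986,"gripper": 1},{"xyz": [0,0,-0.42],"twist": 0.986,"gripper": 1},{"xyz": [0,0,-0.42],"twist": 0.986,"gripper": 1}]}}

```text
t: 1.98
eef_pos: [0.1726, 0.6266, 0.3023]
orientation: [3.142, -0.0, 2.008]
force: [-0.3, 0.1, 0.4]
width: 0.999
```

>>> {"op": "move_arm", "data": {"commands": [{"xyz": [-0.98,0.17,0],"twist": 0,"gripper": 1},{"xyz": [-0.98,0.17,0],"twist": 0,"gripper": 1},{"xyz": [-0.98,0.17,0],"twist": 0,"gripper": 1},{"xyz": [-0.98,0.17,0],"twist": 0,"gripper": 1},{"xyz": [-0.98,0.17,0],"twist": 0,"gripper": 1},{"xyz": [-0.98,0.17,0],"twist": 0,"gripper": 1},{"xyz": [-0.98,0.17,0],"twist": 0,"gripper": 1},{"xyz": [-0.98,0.17,0],"twist": 0,"gripper": 1},{"xyz": [-0.98,0.17,0],"twist": 0,"gripper": 1},{"xyz": [-0.98,0.17,0],"twist": 0,"gripper": 1}]}}

```text
t: 2.82
eef_pos: [0.3163, 0.4222, 0.3019]
orientation: [3.141, -0.0, 2.012]
force: [0.4, 0.3, 0.3]
width: 1.002
```

```bash
cat >> h.py <<'E'
def plan(p,yaw,wps):
    """yaw deg, p start; print tool shift per waypoint, in full-scale units, and rows needed"""
    y=np.radians(yaw);X=np.array([np.cos(y),np.sin(y),0]);Y=np.array([np.sin(y),-np.cos(y),0]);p=np.array(p,float)
    for w in wps:
        d=np.array(w)-p;u=np.array([d@X,d@Y,-d[2]])/.025
        n=int(np.ceil(max(abs(u).max(),np.linalg.norm(d)/.040)-1e-6)) or 1
        print(np.round(w,4),'rows',n,'each',(u/n).round(3));p=np.array(w)
def now():
    s=env.state();print('t',round(s['t'],2),s['eef_pos'].round(4),np.degrees(s['orientation']).round(1),'F',s['force'].round(1),'w',round(s['width'],3),'q7',s['joint_positions'][6].round(2));return s['eef_pos'],np.degrees(s['orientation'][2])
E
python3 - <<'E'
from h import *
p,y=now()
c=cap('top')
P=[px2w(c,(100+u/4,140+v/4),.004) for u,v in((143,140),(168,450),(269,125),(297,437))]
print(P,np.mean(P,0).round(4),[np.degrees(np.arctan2(*(P[a]-P[b])[1::-1])).round(1) for a,b in((0,1),(2,3))])
plan(p,y,[(.47,.2,.3),(.5,0,.3),(.442,-.183,.15)])
E
```

```text
t 2.82 [0.3163 0.4222 0.3019] [180.   -0.  115.3] F [0.4 0.3 0.3] w 1.002 q7 -0.56
[array([0.5842, 0.3102, 0.004 ]), array([0.3658, 0.2908, 0.004 ]), array([0.5935, 0.2219, 0.004 ]), array([0.373 , 0.2016, 0.004 ])] [0.4791 0.2561 0.004 ] [np.float64(5.1), np.float64(5.3)]
[0.47 0.2  0.3 ] rows 11 each [-0.969  0.16   0.007]
[0.5 0.  0.3] rows 8 each [-0.968 -0.292 -0.   ]
[ 0.442 -0.183  0.15 ] rows 7 each [-0.804 -0.746  0.857]
```

>>> {"op": "move_arm", "data": {"commands": [{"xyz": [-0.97,0.16,0],"twist": 0,"gripper": 1},{"xyz": [-0.97,0.16,0],"twist": 0,"gripper": 1},{"xyz": [-0.97,0.16,0],"twist": 0,"gripper": 1},{"xyz": [-0.97,0.16,0],"twist": 0,"gripper": 1},{"xyz": [-0.97,0.16,0],"twist": 0,"gripper": 1},{"xyz": [-0.97,0.16,0],"twist": 0,"gripper": 1},{"xyz": [-0.97,0.16,0],"twist": 0,"gripper": 1},{"xyz": [-0.97,0.16,0],"twist": 0,"gripper": 1},{"xyz": [-0.97,0.16,0],"twist": 0,"gripper": 1},{"xyz": [-0.97,0.16,0],"twist": 0,"gripper": 1}]}}

```text
t: 3.7
eef_pos: [0.4561, 0.2202, 0.302]
orientation: [3.141, -0.0, 2.012]
force: [0.6, -0.6, 0.2]
width: 1.0
```

>>> {"op": "move_arm", "data": {"commands": [{"xyz": [-0.97,0.16,0],"twist": 0,"gripper": 1},{"xyz": [-0.97,-0.29,0],"twist": 0,"gripper": 1},{"xyz": [-0.97,-0.29,0],"twist": 0,"gripper": 1},{"xyz": [-0.97,-0.29,0],"twist": 0,"gripper": 1},{"xyz": [-0.97,-0.29,0],"twist": 0,"gripper": 1},{"xyz": [-0.97,-0.29,0],"twist": 0,"gripper": 1},{"xyz": [-0.97,-0.29,0],"twist": 0,"gripper": 1},{"xyz": [-0.97,-0.29,0],"twist": 0,"gripper": 1},{"xyz": [-0.97,-0.29,0],"twist": 0,"gripper": 1}]}}

```text
t: 4.45
eef_pos: [0.5, -0.0004, 0.302]
orientation: [3.141, -0.0, 2.012]
force: [0.1, 0.8, 0.5]
width: 1.002
```

>>> {"op": "move_arm", "data": {"commands": [{"xyz": [-0.8,-0.75,0.85],"twist": 0,"gripper": 1},{"xyz": [-0.8,-0.75,0.85],"twist": 0,"gripper": 1},{"xyz": [-0.8,-0.75,0.85],"twist": 0,"gripper": 1},{"xyz": [-0.8,-0.75,0.85],"twist": 0,"gripper": 1},{"xyz": [-0.8,-0.75,0.85],"twist": 0,"gripper": 1},{"xyz": [-0.8,-0.75,0.85],"twist": 0,"gripper": 1},{"xyz": [-0.8,-0.75,0.85],"twist": 0,"gripper": 1},{"xyz": [0,0,0],"twist": 0,"gripper": 1},{"xyz": [0,0,0],"twist": 0,"gripper": 1}]}}

```text
t: 5.2
eef_pos: [0.44, -0.183, 0.1524]
orientation: [-3.14, -0.001, 2.009]
force: [0.4, 0.3, -0.2]
width: 0.998
```

```bash
python3 - <<'E'
from h import *
p,y=now()
c=cap('wrist'); h=cv2.cvtColor(c['frame'],cv2.COLOR_RGB2HSV)
m=cv2.inRange(h,(78,100,60),(97,255,255))
k=max(cv2.findContours(m,0,2)[0],key=cv2.contourArea);r=cv2.minAreaRect(k)
B=np.array([px2w(c,q,.02) for q in cv2.boxPoints(r)]);e=[B[1]-B[0],B[2]-B[1]]
b=B.mean(0);print(b.round(4),[(np.linalg.norm(v).round(4),np.degrees(np.arctan2(v[1],v[0])).round(1)) for v in e], w2px(c,[*b[:2],.02]),w2px(c,[*p[:2],.02]))
for d in env.regions_of('wrist','bit_box'):print(d['conf'],np.round(d['box']))
save(c,'w1.png')
plan(p,y,[(b[0],b[1],.05),(b[0],b[1],.006)])
E
```

```text
t 5.2 [ 0.44   -0.183   0.1524] [-179.9   -0.   115.1] F [ 0.4  0.3 -0.2] w 0.998 q7 0.72
[ 0.4429 -0.1822  0.02  ] [(np.float64(0.0406), np.float64(25.1)), (np.float64(0.0738), np.float64(-63.9))] [284.5 202.1] [281.5 201.6]
0.84 [265. 161. 308. 241.]
0.66 [192.  21. 287. 101.]
[ 0.4429 -0.1822  0.05  ] rows 5 each [-0.004  0.024  0.819]
[ 0.4429 -0.1822  0.006 ] rows 2 each [0.   0.   0.88]
```

View pics/w1.png

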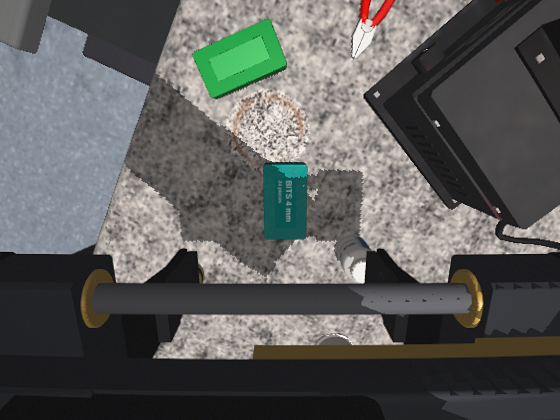

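The view shows the "BITS 4 mm" teal box at (285,201), between the jaws and aligned with them. The white bottle at (350,255) is clear of the fingers' path.

>>> {"op": "move_arm", "data": {"commands": [{"xyz": [0,0.12,0.82],"twist": 0,"gripper": 1},{"xyz": [0,0,0.82],"twist": 0,"gripper": 1},{"xyz": [0,0,0.82],"twist": 0,"gripper": 1},{"xyz": [0,0,0.82],"twist": 0,"gripper": 1},{"xyz": [0,0,0.82],"twist": 0,"gripper": 1},{"xyz": [0,0,0.88],"twist": 0,"gripper": 1},{"xyz": [0,0,0.88],"twist": 0,"gripper": 1},{"xyz": [0,0,0],"twist": 0,"gripper": 0},{"xyz": [0,0,0],"twist": 0,"gripper": 0},{"xyz": [0,0,0],"twist": 0,"gripper": 0}]}}

```text
t: 6.13
eef_pos: [0.445, -0.1805, 0.0078]
orientation: [3.141, 0.001, 2.013]
force: [0.4, 0.1, 0.5]
width: 0.851
```

>>> {"op": "move_arm", "data": {"commands": [{"xyz": [0,0,0],"twist": 0,"gripper": 0},{"xyz": [0,0,0],"twist": 0,"gripper": 0},{"xyz": [0,0,0],"twist": 0,"gripper": 0},{"xyz": [0,0,0],"twist": 0,"gripper": 0}]}}

```text
t: 6.47
eef_pos: [0.4443, -0.1805, 0.0071]
orientation: [3.14, 0.0, 2.013]
force: [0.9, -0.2, 0.4]
width: 0.552
```

>>> {"op": "move_arm", "data": {"commands": [{"xyz": [0,0,0],"twist": 0,"gripper": 0},{"xyz": [0,0,0],"twist": 0,"gripper": 0},{"xyz": [0,0,0],"twist": 0,"gripper": 0},{"xyz": [0,0,0],"twist": 0,"gripper": 0},{"xyz": [0,0,-0.4],"twist": 0,"gripper": 0},{"xyz": [0,0,-0.8],"twist": 0,"gripper": 0},{"xyz": [0,0,-0.9],"twist": 0,"gripper": 0},{"xyz": [0,0,-0.9],"twist": 0,"gripper": 0}]}}

```text
t: 7.13
eef_pos: [0.4433, -0.1813, 0.0827]
orientation: [-3.14, 0.0, 2.011]
force: [0.4, 0.5, 1.1]
width: 0.015
```

```bash
python3 - <<'E'
from h import *
p,y=now()
a=np.radians(5.2);tc=np.array([.479,.256])
T=lambda u,v=0:tc+[u*np.cos(a)-v*np.sin(a),u*np.sin(a)+v*np.cos(a)]
for u in(-.065,.025,.085):print(T(u))
b=T(-.065)
plan((p[0],p[1],.3),185.2,[(.5,-.03,.3),(*b,.3),(*b,.05),(*b,.013)])
E
```

```text
t 7.13 [ 0.4433 -0.1813  0.0827] [-179.9    0.   115.2] F [0.4 0.5 1.1] w 0.015 q7 0.86
[0.41426751 0.25010888]
[0.50389711 0.25826581]
[0.56365017 0.26370377]
[ 0.5  -0.03  0.3 ] rows 6 each [-0.468  0.97  -0.   ]
[0.4143 0.2501 0.3   ] rows 12 each [ 0.2    0.956 -0.   ]
[0.4143 0.2501 0.05  ] rows 10 each [0. 0. 1.]
[0.4143 0.2501 0.013 ] rows 2 each [0.   0.   0.74]
```

The fingers shut empty (width 0.015), so the box was not gripped. I'll look.

```bash
python3 - <<'E'
from h import *
p,y=now()
c=cap('wrist'); h=cv2.cvtColor(c['frame'],cv2.COLOR_RGB2HSV)
m=cv2.inRange(h,(78,100,40),(97,255,255))
k=max(cv2.findContours(m,0,2)[0],key=cv2.contourArea);r=cv2.minAreaRect(k)
B=np.array([px2w(c,q,.02) for q in cv2.boxPoints(r)]);e=[B[1]-B[0],B[2]-B[1]]
b=B.mean(0);print(b.round(4),[(np.linalg.norm(v).round(4),np.degrees(np.arctan2(v[1],v[0])).round(1)) for v in e], w2px(c,[*b[:2],.02]),w2px(c,[*p[:2],.02]),w2px(c,p))
save(c,'w2.png')
E
```

```text
t 7.13 [ 0.4433 -0.1813  0.0827] [-179.9    0.   115.2] F [0.4 0.5 1.1] w 0.015 q7 0.86
[ 0.4427 -0.1816  0.02  ] [(np.float64(0.0409), np.float64(25.2)), (np.float64(0.0741), np.float64(-63.6))] [280.5 221.8] [281.3 221.7] [281.1 251.4]
```

View pics/w2.png

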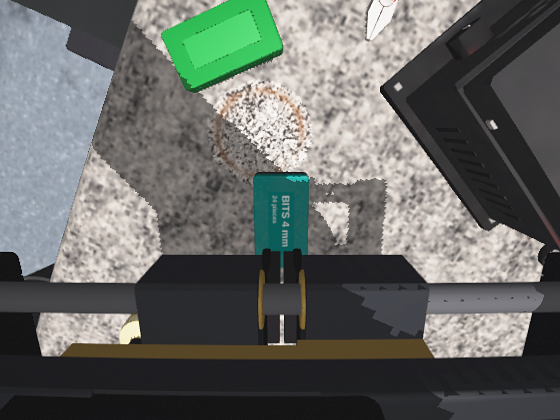

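The box at (281,222) has not moved; the finger tips sat too high on it and slipped off. I'll go lower and check the grip before lifting.

>>> {"op": "move_arm", "data": {"commands": [{"xyz": [0,0,0],"twist": 0,"gripper": 0.8},{"xyz": [0,0,0],"twist": 0,"gripper": 0.8},{"xyz": [0,0,0],"twist": 0,"gripper": 0.8},{"xyz": [0,0,0],"twist": 0,"gripper": 0.8},{"xyz": [0,0,0],"twist": 0,"gripper": 0.8},{"xyz": [0,0,0],"twist": 0,"gripper": 0.8},{"xyz": [0,0,0],"twist": 0,"gripper": 0.8},{"xyz": [0,0,0],"twist": 0,"gripper": 0.8},{"xyz": [0,0,0],"twist": 0,"gripper": 0.8},{"xyz": [0,0,0],"twist": 0,"gripper": 0.8}]}}

```text
t: 8.02
eef_pos: [0.4438, -0.1807, 0.0815]
orientation: [-3.141, 0.0, 2.012]
force: [1.6, 0.2, 0.5]
width: 0.689
```

>>> {"op": "move_arm", "data": {"commands": [{"xyz": [0,0,0.8],"twist": 0,"gripper": 0.8},{"xyz": [0,0,0.8],"twist": 0,"gripper": 0.8},{"xyz": [0,0,0.8],"twist": 0,"gripper": 0.8},{"xyz": [0,0,0.5],"twist": 0,"gripper": 0.8},{"xyz": [0,0,0.35],"twist": 0,"gripper": 0.8},{"xyz": [0,0,0],"twist": 0,"gripper": 0.8}]}}

```text
t: 8.52
eef_pos: [0.4427, -0.1805, -0.0011]
orientation: [-3.139, -0.001, 2.012]
force: [0.2, -0.4, -0.7]
width: 0.798
```

>>> {"op": "move_arm", "data": {"commands": [{"xyz": [0,0,0.1],"twist": 0,"gripper": 0.8},{"xyz": [0,0,0],"twist": 0,"gripper": 0.4},{"xyz": [0,0,0],"twist": 0,"gripper": 0.4},{"xyz": [0,0,0],"twist": 0,"gripper": 0.4},{"xyz": [0,0,0],"twist": 0,"gripper": 0.4},{"xyz": [0,0,0],"twist": 0,"gripper": 0.4},{"xyz": [0,0,0],"twist": 0,"gripper": 0.4}]}}

```text
t: 9.1
eef_pos: [0.444, -0.1806, -0.002]
orientation: [3.141, 0.0, 2.012]
force: [0.1, 0.6, -0.8]
width: 0.451
```

>>> {"op": "move_arm", "data": {"commands": [{"xyz": [0,0,0],"twist": 0,"gripper": 0},{"xyz": [0,0,0],"twist": 0,"gripper": 0},{"xyz": [0,0,0],"twist": 0,"gripper": 0},{"xyz": [0,0,0],"twist": 0,"gripper": 0}]}}

```text
t: 9.43
eef_pos: [0.4439, -0.1806, -0.0022]
orientation: [-3.142, 0.0, 2.012]
force: [-0.3, -0.2, -0.4]
width: 0.18
```

```bash
python3 - <<'E'
from h import *
p,y=now()
c=cap('wrist');s=cap('side')
print(w2px(s,[.4427,-.1816,.01]),w2px(s,p))
f=s['frame'][180:270,230:350];cv2.imwrite('pics/w3.png',np.hstack([c['frame'][:,100:460,::-1],cv2.resize(f,(440,330),interpolation=cv2.INTER_CUBIC)[:,:,::-1].repeat(1,0) if 0 else cv2.copyMakeBorder(cv2.resize(f,(440,330),interpolation=cv2.INTER_CUBIC)[:,:,::-1],0,90,0,0,0)]))
for d in env.regions_of('side','bit_box'):
    ys,xs=np.nonzero(d['mask']);print(d['conf'],np.round(d['box']),px2w(s,(xs.mean(),ys.mean()),.01))
E
```

```text
t 9.43 [ 0.4439 -0.1806 -0.0022] [-180.     0.   115.3] F [-0.3 -0.2 -0.4] w 0.18 q7 1.04
[290.2 231.3] [289.7 234.8]
0.82 [281. 228. 303. 239.] [ 0.4427 -0.1647  0.01  ]
0.63 [309. 242. 338. 267.] [ 0.3549 -0.0748  0.01  ]
0.42 [311. 176. 327. 195.] [ 0.3431 -0.5071  0.01  ]
```

View pics/w3.png

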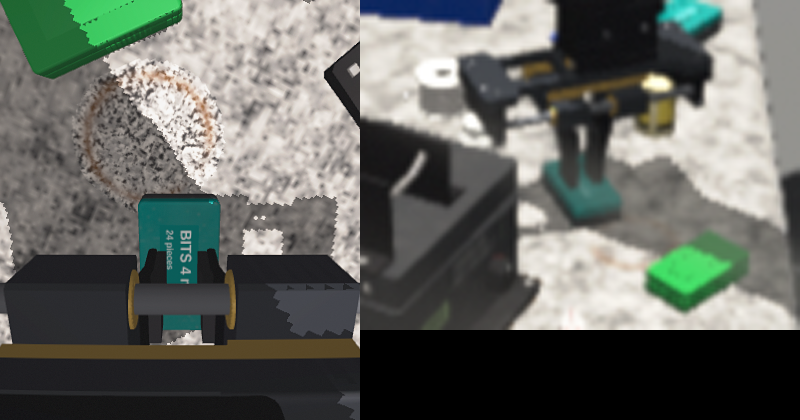

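The side view (tips at about (580,180) in the composite) and the wrist view agree: the finger tips are just above the lid although the reported TCP is z = -0.002. So the tips sit at least 22 mm above the reported TCP. I'll open and feel my way down.

>>> {"op": "move_arm", "data": {"commands": [{"xyz": [0,0,0],"twist": 0,"gripper": 0.8},{"xyz": [0,0,0],"twist": 0,"gripper": 0.8},{"xyz": [0,0,0],"twist": 0,"gripper": 0.8},{"xyz": [0,0,0],"twist": 0,"gripper": 0.8},{"xyz": [0,0,0],"twist": 0,"gripper": 0.8},{"xyz": [0,0,0],"twist": 0,"gripper": 0.8},{"xyz": [0,0,0],"twist": 0,"gripper": 0.8},{"xyz": [0,0,0],"twist": 0,"gripper": 0.8},{"xyz": [0,0,0.2],"twist": 0,"gripper": 0.8},{"xyz": [0,0,0.2],"twist": 0,"gripper": 0.8}]}}

```text
t: 10.42
eef_pos: [0.4441, -0.1805, -0.0125]
orientation: [3.141, 0.0, 2.013]
force: [0.2, 0.7, -0.5]
width: 0.726
```

>>> {"op": "move_arm", "data": {"commands": [{"xyz": [0,0,0.1],"twist": 0,"gripper": 0.8},{"xyz": [0,0,0.1],"twist": 0,"gripper": 0.8},{"xyz": [0,0,0],"twist": 0,"gripper": 0.8}]}}

```text
t: 10.67
eef_pos: [0.4433, -0.1806, -0.0179]
orientation: [-3.141, -0.0, 2.012]
force: [-1.0, -0.3, -0.3]
width: 0.796
```

>>> {"op": "move_arm", "data": {"commands": [{"xyz": [0,0,0.1],"twist": 0,"gripper": 0.8},{"xyz": [0,0,0],"twist": 0,"gripper": 0.8}]}}

```text
t: 10.83
eef_pos: [0.4437, -0.1807, -0.02]
orientation: [-3.141, -0.0, 2.012]
force: [-0.4, 0.1, -0.7]
width: 0.799
```

```bash
python3 - <<'E'
from h import *
p,y=now();s=cap('side');save(s,'s4.png',(255,195,335,255),8)
E
```

```text
t 10.83 [ 0.4437 -0.1807 -0.02  ] [-180.    -0.   115.3] F [-0.4  0.1 -0.7] w 0.799 q7 1.07
```

View pics/s4.png

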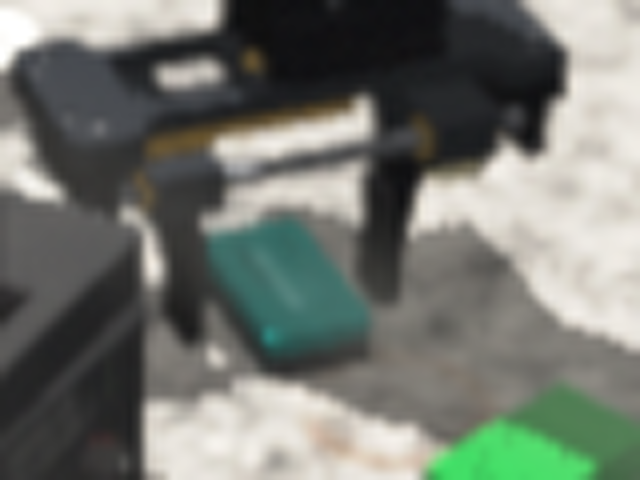

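The side view shows the fingers at (180,330) and (380,290) straddling the box, tips near the bench. I'll close.

>>> {"op": "move_arm", "data": {"commands": [{"xyz": [0,0,0],"twist": 0,"gripper": 0},{"xyz": [0,0,0],"twist": 0,"gripper": 0},{"xyz": [0,0,0],"twist": 0,"gripper": 0},{"xyz": [0,0,0],"twist": 0,"gripper": 0},{"xyz": [0,0,0],"twist": 0,"gripper": 0},{"xyz": [0,0,0],"twist": 0,"gripper": 0},{"xyz": [0,0,0],"twist": 0,"gripper": 0},{"xyz": [0,0,0],"twist": 0,"gripper": 0}]}}

```text
t: 11.55
eef_pos: [0.4439, -0.1806, -0.0197]
orientation: [3.142, -0.0, 2.012]
force: [-0.6, 0.6, 0.8]
width: 0.477
```

>>> {"op": "move_arm", "data": {"commands": [{"xyz": [0,0,-0.5],"twist": 0,"gripper": 0},{"xyz": [0,0,-0.8],"twist": 0,"gripper": 0},{"xyz": [0,0,-0.8],"twist": 0,"gripper": 0},{"xyz": [0,0,-0.8],"twist": 0,"gripper": 0},{"xyz": [0,0,-0.65],"twist": -1,"gripper": 0},{"xyz": [0,0,-0.65],"twist": -1,"gripper": 0},{"xyz": [0,0,-0.65],"twist": -1,"gripper": 0},{"xyz": [0,0,-0.65],"twist": -1,"gripper": 0}]}}

```text
t: 12.22
eef_pos: [0.4436, -0.1807, 0.1185]
orientation: [3.142, -0.0, 2.366]
force: [0.5, 0.2, -1.0]
width: 0.477
```

>>> {"op": "move_arm", "data": {"commands": [{"xyz": [0,0,-0.65],"twist": -1,"gripper": 0},{"xyz": [0,0,-0.65],"twist": -1,"gripper": 0},{"xyz": [0,0,-0.65],"twist": -1,"gripper": 0},{"xyz": [0,0,-0.65],"twist": -1,"gripper": 0},{"xyz": [0,0,-0.65],"twist": -1,"gripper": 0},{"xyz": [0,0,-0.65],"twist": -1,"gripper": 0},{"xyz": [0,0,-0.65],"twist": -1,"gripper": 0},{"xyz": [0,0,-0.65],"twist": -1,"gripper": 0},{"xyz": [0,0,-0.65],"twist": -1,"gripper": 0},{"xyz": [0,0,-0.65],"twist": -1,"gripper": 0}]}}

```text
t: 13.05
eef_pos: [0.4435, -0.1808, 0.2809]
orientation: [3.141, -0.0, -3.045]
force: [-0.1, -0.1, -0.5]
width: 0.474
```

```bash
cat >> h.py <<'E'
a=np.radians(5.2);tc=np.array([.479,.256])
T=lambda u,v=0:tc+[u*np.cos(a)-v*np.sin(a),u*np.sin(a)+v*np.cos(a)]
E
python3 - <<'E'
from h import *
p,y=now(); b=T(-.065)
plan(p,y,[(.5,-.03,.28),(*b,.28),(*b,.02),(*b,-.015)])
E
```

```text
t 13.05 [ 0.4435 -0.1808  0.2809] [ 180.    -0.  -174.5] F [-0.1 -0.1 -0.5] w 0.474 q7 1.83
[ 0.5  -0.03  0.28] rows 6 each [-0.471  0.964  0.006]
[0.4143 0.2501 0.28  ] rows 12 each [ 0.195  0.957 -0.   ]
[0.4143 0.2501 0.02  ] rows 11 each [0.    0.    0.945]
[ 0.4143  0.2501 -0.015 ] rows 2 each [0.  0.  0.7]
```

>>> {"op": "move_arm", "data": {"commands": [{"xyz": [-0.47,0.96,0],"twist": 0,"gripper": 0},{"xyz": [-0.47,0.96,0],"twist": 0,"gripper": 0},{"xyz": [-0.47,0.96,0],"twist": 0,"gripper": 0},{"xyz": [-0.47,0.96,0],"twist": 0,"gripper": 0},{"xyz": [-0.47,0.96,0],"twist": 0,"gripper": 0},{"xyz": [-0.47,0.96,0],"twist": 0,"gripper": 0},{"xyz": [0.195,0.96,0],"twist": 0,"gripper": 0},{"xyz": [0.195,0.96,0],"twist": 0,"gripper": 0},{"xyz": [0.195,0.96,0],"twist": 0,"gripper": 0},{"xyz": [0.195,0.96,0],"twist": 0,"gripper": 0}]}}

```text
t: 13.88
eef_pos: [0.4719, 0.0639, 0.28]
orientation: [-3.141, -0.0, -3.049]
force: [-0.8, -0.7, -1.3]
width: 0.479
```

>>> {"op": "move_arm", "data": {"commands": [{"xyz": [0.195,0.96,0],"twist": 0,"gripper": 0},{"xyz": [0.195,0.96,0],"twist": 0,"gripper": 0},{"xyz": [0.195,0.96,0],"twist": 0,"gripper": 0},{"xyz": [0.195,0.96,0],"twist": 0,"gripper": 0},{"xyz": [0.195,0.96,0],"twist": 0,"gripper": 0},{"xyz": [0.195,0.96,0],"twist": 0,"gripper": 0},{"xyz": [0.195,0.96,0],"twist": 0,"gripper": 0},{"xyz": [0.195,0.96,0],"twist": 0,"gripper": 0}]}}

```text
t: 14.55
eef_pos: [0.4153, 0.2515, 0.28]
orientation: [-3.142, -0.0, -3.049]
force: [0.5, 0.7, -0.2]
width: 0.483
```

>>> {"op": "move_arm", "data": {"commands": [{"xyz": [0,0,0.96],"twist": 0,"gripper": 0},{"xyz": [0,0,0.96],"twist": 0,"gripper": 0},{"xyz": [0,0,0.96],"twist": 0,"gripper": 0},{"xyz": [0,0,0.96],"twist": 0,"gripper": 0},{"xyz": [0,0,0.96],"twist": 0,"gripper": 0},{"xyz": [0,0,0.96],"twist": 0,"gripper": 0},{"xyz": [0,0,0.96],"twist": 0,"gripper": 0},{"xyz": [0,0,0.96],"twist": 0,"gripper": 0},{"xyz": [0,0,0],"twist": 0,"gripper": 0}]}}

```text
t: 15.3
eef_pos: [0.4133, 0.2486, 0.0841]
orientation: [-3.137, -0.005, -3.049]
force: [-0.8, -0.9, -0.9]
width: 0.481
```

```bash
python3 - <<'E'
from h import *
p,y=now(); b=T(-.065)
c=cap('wrist')
# tray inner corners at rim, drawn over picture as a check
f=c['frame'][:,:,::-1].copy()
P=[w2px(c,[*T(u,v),.047]) for u,v in((-.125,-.08),(.125,-.08),(.125,.08),(-.125,.08))]
cv2.polylines(f,[np.array(P).astype(int)],True,(0,0,255),1)
cv2.imwrite('pics/w5.png',f)
plan(p,y,[(*b,.02),(*b,-.015)])
E
```

```text
t 15.3 [0.4133 0.2486 0.0841] [-179.7   -0.3 -174.7] F [-0.8 -0.9 -0.9] w 0.481 q7 1.08
[0.4143 0.2501 0.02  ] rows 3 each [-0.014  0.019  0.855]
[ 0.4143  0.2501 -0.015 ] rows 2 each [0.  0.  0.7]
```

View pics/w5.png

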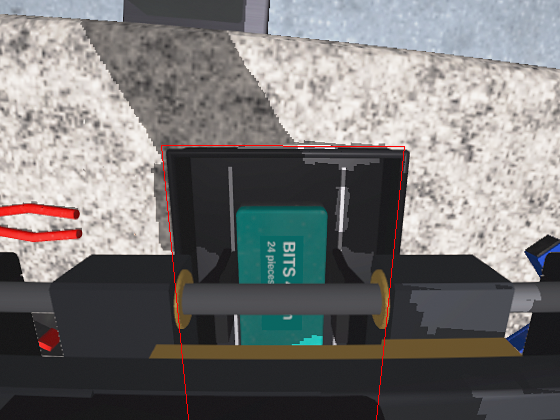

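The tray outline I computed (red) matches the picture, and the box is held inside it at (282,270). I'll lower it with care.

>>> {"op": "move_arm", "data": {"commands": [{"xyz": [0,0,0.9],"twist": 0,"gripper": 0},{"xyz": [0,0,0.9],"twist": 0,"gripper": 0},{"xyz": [0,0,0.9],"twist": 0,"gripper": 0},{"xyz": [0,0,0.5],"twist": 0,"gripper": 0},{"xyz": [0,0,0.3],"twist": 0,"gripper": 0},{"xyz": [0,0,0],"twist": 0,"gripper": 0}]}}

```text
t: 15.85
eef_pos: [0.4159, 0.2507, 0.0007]
orientation: [-3.141, -0.001, -3.049]
force: [-0.3, -0.2, -0.7]
width: 0.473
```

>>> {"op": "move_arm", "data": {"commands": [{"xyz": [0,0,0.12],"twist": 0,"gripper": 0},{"xyz": [0,0,0.12],"twist": 0,"gripper": 0},{"xyz": [0,0,0],"twist": 0,"gripper": 0}]}}

```text
t: 16.1
eef_pos: [0.4163, 0.2511, -0.0047]
orientation: [3.141, 0.001, -3.049]
force: [-0.3, -0.3, -1.6]
width: 0.477
```

>>> {"op": "move_arm", "data": {"commands": [{"xyz": [0,0,0.16],"twist": 0,"gripper": 0},{"xyz": [0,0,0.16],"twist": 0,"gripper": 0},{"xyz": [0,0,0],"twist": 0,"gripper": 0}]}}

```text
t: 16.35
eef_pos: [0.4155, 0.2504, -0.0138]
orientation: [-3.141, -0.001, -3.049]
force: [0.1, 0.5, -0.9]
width: 0.483
```

>>> {"op": "move_arm", "data": {"commands": [{"xyz": [0,0,0],"twist": 0,"gripper": 0.75},{"xyz": [0,0,0],"twist": 0,"gripper": 0.75},{"xyz": [0,0,0],"twist": 0,"gripper": 0.75},{"xyz": [0,0,0],"twist": 0,"gripper": 0.75},{"xyz": [0,0,0],"twist": 0,"gripper": 0.75},{"xyz": [0,0,-0.5],"twist": 0,"gripper": 0.75},{"xyz": [0,0,-0.9],"twist": 0,"gripper": 0.75},{"xyz": [0,0,-0.9],"twist": 0,"gripper": 0.75},{"xyz": [0,0,-0.9],"twist": 0,"gripper": 0.75},{"xyz": [0,0,-0.9],"twist": 0,"gripper": 0.75}]}}

```text
t: 17.18
eef_pos: [0.4158, 0.2504, 0.0904]
orientation: [-3.141, -0.0, -3.049]
force: [-0.1, 1.2, 0.7]
width: 0.751
```

>>> {"op": "move_arm", "data": {"commands": [{"xyz": [0,0,-0.9],"twist": 1,"gripper": 0.75},{"xyz": [0,0,-0.9],"twist": 1,"gripper": 0.75},{"xyz": [0,0,-0.9],"twist": 1,"gripper": 0.75},{"xyz": [0,0,-0.9],"twist": 1,"gripper": 0.75},{"xyz": [0,0,-0.9],"twist": 1,"gripper": 0.75},{"xyz": [0,0,-0.9],"twist": 1,"gripper": 0.75},{"xyz": [0,0,-0.9],"twist": 1,"gripper": 0.75},{"xyz": [0,0,-0.9],"twist": 1,"gripper": 0.75}]}}

```text
t: 17.85
eef_pos: [0.4157, 0.2504, 0.2705]
orientation: [3.141, -0.0, 2.531]
force: [-0.3, 1.0, 0.1]
width: 0.748
```

```bash
python3 - <<'E'
from h import *
p,y=now()
c=cap('top'); h=cv2.cvtColor(c['frame'],cv2.COLOR_RGB2HSV)
m=cv2.inRange(h,(110,120,60),(128,255,255));m[:,:380]=0;m[:,412:]=0;m[:200]=0;m[225:]=0
k=max(cv2.findContours(m,0,2)[0],key=cv2.contourArea);(u,r)=cv2.minEnclosingCircle(k);print(u,r,px2w(c,u,.03))
R=px2w(c,u,.03)[:2]
for d in env.regions_of('top','bit_box'):
    ys,xs=np.nonzero(d['mask']);print(d['conf'],np.round(d['box']),px2w(c,(xs.mean(),ys.mean()),.024))
plan(p,y,[(.51,-.02,.28),(*R,.15)])
E
```

```text
t 17.85 [0.4157 0.2504 0.2705] [180.  -0. 145.] F [-0.3  1.   0.1] w 0.748 q7 0.3
(396.21234130859375, 211.95205688476562) 6.541273593902588 [ 0.4641 -0.4161  0.03  ]
0.92 [262. 242. 291. 270.] [ 0.3499 -0.0833  0.024 ]
0.88 [403. 231. 439. 264.] [ 0.3626 -0.4728  0.024 ]
0.62 [146. 221. 164. 251.] [0.4184 0.244  0.024 ]
[ 0.51 -0.02  0.28] rows 10 each [-0.929 -0.67  -0.038]
[ 0.4641 -0.4161  0.15  ] rows 15 each [-0.505 -0.936  0.347]
```

>>> {"op": "move_arm", "data": {"commands": [{"xyz": [-0.93,-0.67,-0.04],"twist": 0,"gripper": 0.75},{"xyz": [-0.93,-0.67,-0.04],"twist": 0,"gripper": 0.75},{"xyz": [-0.93,-0.67,-0.04],"twist": 0,"gripper": 0.75},{"xyz": [-0.93,-0.67,-0.04],"twist": 0,"gripper": 0.75},{"xyz": [-0.93,-0.67,-0.04],"twist": 0,"gripper": 0.75},{"xyz": [-0.93,-0.67,-0.04],"twist": 0,"gripper": 0.75},{"xyz": [-0.93,-0.67,-0.04],"twist": 0,"gripper": 0.75},{"xyz": [-0.93,-0.67,-0.04],"twist": 0,"gripper": 0.75},{"xyz": [-0.93,-0.67,-0.04],"twist": 0,"gripper": 0.75},{"xyz": [-0.93,-0.67,-0.04],"twist": 0,"gripper": 0.75}]}}

```text
t: 18.78
eef_pos: [0.5116, -0.021, 0.2788]
orientation: [3.141, -0.0, 2.537]
force: [0.7, 0.1, 0.1]
width: 0.752
```

>>> {"op": "move_arm", "data": {"commands": [{"xyz": [-0.505,-0.94,0.35],"twist": 0,"gripper": 0.75},{"xyz": [-0.505,-0.94,0.35],"twist": 0,"gripper": 0.75},{"xyz": [-0.505,-0.94,0.35],"twist": 0,"gripper": 0.75},{"xyz": [-0.505,-0.94,0.35],"twist": 0,"gripper": 0.75},{"xyz": [-0.505,-0.94,0.35],"twist": 0,"gripper": 0.75},{"xyz": [-0.505,-0.94,0.35],"twist": 0,"gripper": 0.75},{"xyz": [-0.505,-0.94,0.35],"twist": 0,"gripper": 0.75},{"xyz": [-0.505,-0.94,0.35],"twist": 0,"gripper": 0.75},{"xyz": [-0.505,-0.94,0.35],"twist": 0,"gripper": 0.75},{"xyz": [-0.505,-0.94,0.35],"twist": 0,"gripper": 0.75}]}}

```text
t: 19.62
eef_pos: [0.4812, -0.2856, 0.1907]
orientation: [-3.142, -0.0, 2.538]
force: [0.3, 1.6, 0.7]
width: 0.75
```

>>> {"op": "move_arm", "data": {"commands": [{"xyz": [-0.505,-0.94,0.35],"twist": 0,"gripper": 0.75},{"xyz": [-0.505,-0.94,0.35],"twist": 0,"gripper": 0.75},{"xyz": [-0.505,-0.94,0.35],"twist": 0,"gripper": 0.75},{"xyz": [-0.505,-0.94,0.35],"twist": 0,"gripper": 0.75},{"xyz": [-0.505,-0.94,0.35],"twist": 0,"gripper": 0.75},{"xyz": [0,0,0],"twist": 0,"gripper": 0.75},{"xyz": [0,0,0],"twist": 0,"gripper": 0.75}]}}

```text
t: 20.2
eef_pos: [0.4647, -0.4186, 0.1468]
orientation: [-3.14, -0.002, 2.533]
force: [-0.3, 0.7, 1.1]
width: 0.75
```

```bash
python3 - <<'E'
from h import *
p,y=now()
c=cap('wrist'); h=cv2.cvtColor(c['frame'],cv2.COLOR_RGB2HSV)
for d in env.regions_of('wrist','blue_reel'):
    ys,xs=np.nonzero(d['mask']);print(d['conf'],np.round(d['box']),px2w(c,(xs.mean(),ys.mean()),.025))
m=cv2.inRange(h,(110,120,60),(128,255,255))
for k in cv2.findContours(m,0,2)[0]:
    if cv2.contourArea(k)<300: continue
    u,r=cv2.minEnclosingCircle(k);b=px2w(c,u,.03);print(np.round(u),r,b)
    plan(p,y,[(b[0],b[1],.06)])
E
```

```text
t 20.2 [ 0.4647 -0.4186  0.1468] [-1.799e+02 -1.000e-01  1.451e+02] F [-0.3  0.7  1.1] w 0.75 q7 1.96
0.6 [263. 185. 305. 220.] [ 0.4649 -0.4159  0.025 ]
[245. 350.] 63.387794494628906 [ 0.5718 -0.5401  0.03  ]
[ 0.5718 -0.5401  0.06  ] rows 7 each [-0.899 -0.22   0.496]
[284. 203.] 19.564550399780273 [ 0.4645 -0.4156  0.03  ]
[ 0.4645 -0.4156  0.06  ] rows 4 each [0.019 0.024 0.868]
```

The reel found at (284,203) agrees with the network's (284,203) box. I'll correct by 3 mm and descend.

>>> {"op": "move_arm", "data": {"commands": [{"xyz": [0.08,0.1,0.94],"twist": 0,"gripper": 0.75},{"xyz": [0,0,0.94],"twist": 0,"gripper": 0.75},{"xyz": [0,0,0.94],"twist": 0,"gripper": 0.75},{"xyz": [0,0,0.94],"twist": 0,"gripper": 0.75},{"xyz": [0,0,0.94],"twist": 0,"gripper": 0.75},{"xyz": [0,0,0.94],"twist": 0,"gripper": 0.75},{"xyz": [0,0,0.5],"twist": 0,"gripper": 0.75},{"xyz": [0,0,0.4],"twist": 0,"gripper": 0.75},{"xyz": [0,0,0],"twist": 0,"gripper": 0.75}]}}

```text
t: 21.05
eef_pos: [0.4664, -0.4124, -0.0167]
orientation: [3.141, -0.002, 2.537]
force: [-0.7, -0.1, -0.2]
width: 0.751
```

>>> {"op": "move_arm", "data": {"commands": [{"xyz": [0,0,0],"twist": 0,"gripper": 0},{"xyz": [0,0,0],"twist": 0,"gripper": 0},{"xyz": [0,0,0],"twist": 0,"gripper": 0},{"xyz": [0,0,0],"twist": 0,"gripper": 0},{"xyz": [0,0,0],"twist": 0,"gripper": 0},{"xyz": [0,0,0],"twist": 0,"gripper": 0},{"xyz": [0,0,0],"twist": 0,"gripper": 0},{"xyz": [0,0,0],"twist": 0,"gripper": 0},{"xyz": [0,0,0],"twist": 0,"gripper": 0}]}}

```text
t: 21.8
eef_pos: [0.4666, -0.4142, -0.015]
orientation: [-3.141, 0.001, 2.536]
force: [-0.4, 0.3, 6.4]
width: 0.368
```

>>> {"op": "move_arm", "data": {"commands": [{"xyz": [0,0,-0.5],"twist": 0,"gripper": 0},{"xyz": [0,0,-1],"twist": 0,"gripper": 0},{"xyz": [0,0,-1],"twist": 0,"gripper": 0},{"xyz": [0,0,-1],"twist": 0,"gripper": 0},{"xyz": [0,0,-1],"twist": 0,"gripper": 0},{"xyz": [0,0,-1],"twist": 0,"gripper": 0},{"xyz": [0,0,-1],"twist": 0,"gripper": 0},{"xyz": [0,0,-1],"twist": 0,"gripper": 0}]}}

```text
t: 22.47
eef_pos: [0.466, -0.4136, 0.1737]
orientation: [3.141, -0.0, 2.535]
force: [1.1, 0.3, -1.7]
width: 0.372
```

```bash
python3 - <<'E'
from h import *
p,y=now(); b=T(.028)
plan(p,y,[(.51,-.14,.28),(.52,.05,.28),(*b,.28)])
E
```

```text
t 22.47 [ 0.466  -0.4136  0.1737] [180.   -0.  145.3] F [ 1.1  0.3 -1.7] w 0.372 q7 1.94
[ 0.51 -0.14  0.28] rows 10 each [ 0.479  1.    -0.425]
[0.52 0.05 0.28] rows 7 each [ 0.572  0.925 -0.   ]
[0.5069 0.2585 0.28  ] rows 7 each [ 0.74   0.937 -0.   ]
```

>>> {"op": "move_arm", "data": {"commands": [{"xyz": [0.48,1,-0.43],"twist": 0,"gripper": 0},{"xyz": [0.48,1,-0.43],"twist": 0,"gripper": 0},{"xyz": [0.48,1,-0.43],"twist": 0,"gripper": 0},{"xyz": [0.48,1,-0.43],"twist": 0,"gripper": 0},{"xyz": [0.48,1,-0.43],"twist": 0,"gripper": 0},{"xyz": [0.48,1,-0.43],"twist": 0,"gripper": 0},{"xyz": [0.48,1,-0.43],"twist": 0,"gripper": 0},{"xyz": [0.48,1,-0.43],"twist": 0,"gripper": 0},{"xyz": [0.48,1,-0.43],"twist": 0,"gripper": 0},{"xyz": [0.48,1,-0.43],"twist": 0,"gripper": 0}]}}

```text
t: 23.3
eef_pos: [0.5096, -0.139, 0.2803]
orientation: [3.141, -0.001, 2.535]
force: [0.3, 0.0, -1.6]
width: 0.369
```

>>> {"op": "move_arm", "data": {"commands": [{"xyz": [0.57,0.92,0],"twist": 0,"gripper": 0},{"xyz": [0.57,0.92,0],"twist": 0,"gripper": 0},{"xyz": [0.57,0.92,0],"twist": 0,"gripper": 0},{"xyz": [0.57,0.92,0],"twist": 0,"gripper": 0},{"xyz": [0.57,0.92,0],"twist": 0,"gripper": 0},{"xyz": [0.57,0.92,0],"twist": 0,"gripper": 0},{"xyz": [0.57,0.92,0],"twist": 0,"gripper": 0}]}}

```text
t: 23.88
eef_pos: [0.5193, 0.05, 0.2799]
orientation: [3.141, -0.001, 2.535]
force: [0.3, -0.0, -1.1]
width: 0.37
```

>>> {"op": "move_arm", "data": {"commands": [{"xyz": [0.74,0.94,0],"twist": 0,"gripper": 0},{"xyz": [0.74,0.94,0],"twist": 0,"gripper": 0},{"xyz": [0.74,0.94,0],"twist": 0,"gripper": 0},{"xyz": [0.74,0.94,0],"twist": 0,"gripper": 0},{"xyz": [0.74,0.94,0],"twist": 0,"gripper": 0},{"xyz": [0.74,0.94,0],"twist": 0,"gripper": 0},{"xyz": [0.74,0.94,0],"twist": 0,"gripper": 0}]}}

```text
t: 24.47
eef_pos: [0.5064, 0.259, 0.2799]
orientation: [-3.141, -0.0, 2.535]
force: [0.2, -0.0, -1.4]
width: 0.371
```

>>> {"op": "move_arm", "data": {"commands": [{"xyz": [0,0,0.9],"twist": -1,"gripper": 0},{"xyz": [0,0,0.9],"twist": -1,"gripper": 0},{"xyz": [0,0,0.9],"twist": -1,"gripper": 0},{"xyz": [0,0,0.9],"twist": -1,"gripper": 0},{"xyz": [0,0,0.9],"twist": -1,"gripper": 0},{"xyz": [0,0,0.9],"twist": -1,"gripper": 0},{"xyz": [0,0,0.9],"twist": -1,"gripper": 0},{"xyz": [0,0,0.9],"twist": -1,"gripper": 0},{"xyz": [0,0,0],"twist": 0,"gripper": 0}]}}

```text
t: 25.22
eef_pos: [0.5043, 0.2565, 0.0958]
orientation: [-3.138, -0.006, -3.045]
force: [-0.5, -0.4, -1.3]
width: 0.368
```

```bash
python3 - <<'E'
from h import *
p,y=now(); b=T(.028)
plan(p,y,[(*b,.05),(*b,-.01)])
c=cap('wrist')
f=c['frame'][:,:,::-1].copy()
P=[w2px(c,[*T(u,v),.047]) for u,v in((-.125,-.08),(.125,-.08),(.125,.08),(-.125,.08))]
cv2.polylines(f,[np.array(P).astype(int)],True,(0,0,255),1)
cv2.imwrite('pics/w6.png',f)
E
```

```text
t 25.22 [0.5043 0.2565 0.0958] [-179.8   -0.3 -174.5] F [-0.5 -0.4 -1.3] w 0.368 q7 1.27
[0.5069 0.2585 0.05  ] rows 2 each [-0.055  0.037  0.916]
[ 0.5069  0.2585 -0.01  ] rows 3 each [0.  0.  0.8]
```

View pics/w6.png

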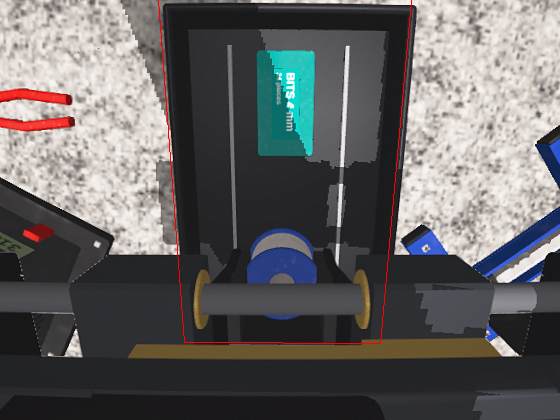

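The box lies flat in the tray at (286,103), and the reel at (283,275) hangs clear of it. I'll lower the reel.

>>> {"op": "move_arm", "data": {"commands": [{"xyz": [0,0,0.9],"twist": 0,"gripper": 0},{"xyz": [0,0,0.9],"twist": 0,"gripper": 0},{"xyz": [0,0,0.9],"twist": 0,"gripper": 0},{"xyz": [0,0,0.7],"twist": 0,"gripper": 0},{"xyz": [0,0,0.4],"twist": 0,"gripper": 0},{"xyz": [0,0,0.2],"twist": 0,"gripper": 0},{"xyz": [0,0,0.15],"twist": 0,"gripper": 0},{"xyz": [0,0,0],"twist": 0,"gripper": 0}]}}

```text
t: 25.93
eef_pos: [0.5075, 0.2584, -0.0036]
orientation: [3.141, 0.001, -3.05]
force: [0.4, -0.0, -1.4]
width: 0.37
```

>>> {"op": "move_arm", "data": {"commands": [{"xyz": [0,0,0.13],"twist": 0,"gripper": 0},{"xyz": [0,0,0.1],"twist": 0,"gripper": 0},{"xyz": [0,0,0],"twist": 0,"gripper": 0},{"xyz": [0,0,0],"twist": 0,"gripper": 0.7},{"xyz": [0,0,0],"twist": 0,"gripper": 0.7},{"xyz": [0,0,0],"twist": 0,"gripper": 0.7},{"xyz": [0,0,0],"twist": 0,"gripper": 0.7},{"xyz": [0,0,0],"twist": 0,"gripper": 0.7},{"xyz": [0,0,0],"twist": 0,"gripper": 0.7}]}}

```text
t: 26.68
eef_pos: [0.5071, 0.2581, -0.0099]
orientation: [3.142, 0.0, -3.049]
force: [-0.1, -0.2, 0.6]
width: 0.677
```

>>> {"op": "move_arm", "data": {"commands": [{"xyz": [0,0,-0.4],"twist": 0,"gripper": 0.7},{"xyz": [0,0,-0.9],"twist": 0,"gripper": 0.7},{"xyz": [0,0,-0.9],"twist": 0,"gripper": 0.7},{"xyz": [0,0,-0.9],"twist": 0,"gripper": 0.7},{"xyz": [0,0,-0.9],"twist": 0,"gripper": 0.7}]}}

```text
t: 27.1
eef_pos: [0.5071, 0.2578, 0.0918]
orientation: [-3.142, 0.0, -3.05]
force: [0.9, 0.5, 0.6]
width: 0.703
```

>>> {"op": "move_arm", "data": {"commands": [{"xyz": [0,0,-0.97],"twist": 1,"gripper": 0.75},{"xyz": [0,0,-0.97],"twist": 1,"gripper": 0.75},{"xyz": [0,0,-0.97],"twist": 1,"gripper": 0.75},{"xyz": [0,0,-0.97],"twist": 1,"gripper": 0.75},{"xyz": [0,0,-0.97],"twist": 1,"gripper": 0.75},{"xyz": [0,0,-0.97],"twist": 1,"gripper": 0.75},{"xyz": [0,0,-0.97],"twist": 1,"gripper": 0.75},{"xyz": [0,0,-0.97],"twist": 1,"gripper": 0.75}]}}

```text
t: 27.77
eef_pos: [0.5068, 0.2576, 0.286]
orientation: [3.141, -0.0, 2.531]
force: [0.0, 0.3, 1.8]
width: 0.749
```

```bash
python3 - <<'E'
from h import *
p,y=now()
c=cap('top')
for q,z in(('blue_reel',.02),('flux_bottle',.063),('bit_box',.024)):
  for d in env.regions_of('top',q):
    ys,xs=np.nonzero(d['mask']);print(q,d['conf'],np.round(d['box']),px2w(c,(xs.mean(),ys.mean()),z))
plan(p,y,[(.51,-.02,.28),(.39,-.295,.2)])
E
```

```text
t 27.77 [0.5068 0.2576 0.286 ] [180.  -0. 145.] F [0.  0.3 1.8] w 0.749 q7 0.51
blue_reel 0.71 [149. 196. 159. 209.] [0.5061 0.2577 0.02  ]
flux_bottle 0.67 [350. 234. 366. 251.] [ 0.3812 -0.3014  0.063 ]
flux_bottle 0.66 [221. 218. 257. 233.] [0.4347 0.0189 0.063 ]
flux_bottle 0.24 [143. 196. 159. 209.] [0.4999 0.2465 0.063 ]
bit_box 0.87 [402. 230. 441. 265.] [ 0.3622 -0.4745  0.024 ]
bit_box 0.85 [264. 242. 290. 271.] [ 0.3495 -0.0818  0.024 ]
bit_box 0.73 [149. 220. 164. 250.] [0.4148 0.2467 0.024 ]
[ 0.51 -0.02  0.28] rows 10 each [-0.647 -0.902  0.024]
[ 0.39  -0.295  0.2  ] rows 12 each [-0.198 -0.98   0.267]
```

>>> {"op": "move_arm", "data": {"commands": [{"xyz": [-0.65,-0.9,0],"twist": 0,"gripper": 0.75},{"xyz": [-0.65,-0.9,0],"twist": 0,"gripper": 0.75},{"xyz": [-0.65,-0.9,0],"twist": 0,"gripper": 0.75},{"xyz": [-0.65,-0.9,0],"twist": 0,"gripper": 0.75},{"xyz": [-0.65,-0.9,0],"twist": 0,"gripper": 0.75},{"xyz": [-0.65,-0.9,0],"twist": 0,"gripper": 0.75},{"xyz": [-0.65,-0.9,0],"twist": 0,"gripper": 0.75},{"xyz": [-0.65,-0.9,0],"twist": 0,"gripper": 0.75},{"xyz": [-0.65,-0.9,0],"twist": 0,"gripper": 0.75},{"xyz": [-0.65,-0.9,0],"twist": 0,"gripper": 0.75}]}}

```text
t: 28.8
eef_pos: [0.5116, -0.0209, 0.2831]
orientation: [-3.141, -0.001, 2.537]
force: [-0.2, -0.0, -0.6]
width: 0.747
```

>>> {"op": "move_arm", "data": {"commands": [{"xyz": [-0.2,-0.98,0.27],"twist": 0,"gripper": 0.75},{"xyz": [-0.2,-0.98,0.27],"twist": 0,"gripper": 0.75},{"xyz": [-0.2,-0.98,0.27],"twist": 0,"gripper": 0.75},{"xyz": [-0.2,-0.98,0.27],"twist": 0,"gripper": 0.75},{"xyz": [-0.2,-0.98,0.27],"twist": 0,"gripper": 0.75},{"xyz": [-0.2,-0.98,0.27],"twist": 0,"gripper": 0.75},{"xyz": [-0.2,-0.98,0.27],"twist": 0,"gripper": 0.75},{"xyz": [-0.2,-0.98,0.27],"twist": 0,"gripper": 0.75},{"xyz": [-0.2,-0.98,0.27],"twist": 0,"gripper": 0.75},{"xyz": [-0.2,-0.98,0.27],"twist": 0,"gripper": 0.75}]}}

```text
t: 29.63
eef_pos: [0.4127, -0.2501, 0.2153]
orientation: [-3.142, -0.001, 2.537]
force: [1.0, -0.1, 0.1]
width: 0.747
```

>>> {"op": "move_arm", "data": {"commands": [{"xyz": [-0.2,-0.98,0.27],"twist": 0,"gripper": 0.75},{"xyz": [-0.2,-0.98,0.27],"twist": 0,"gripper": 0.75},{"xyz": [0,0,0],"twist": 0,"gripper": 0.75},{"xyz": [0,0,0],"twist": 0,"gripper": 0.75}]}}

```text
t: 29.97
eef_pos: [0.3931, -0.2958, 0.2021]
orientation: [3.141, -0.002, 2.534]
force: [-0.8, 1.3, 0.2]
width: 0.752
```

```bash
python3 - <<'E'
from h import *
p,y=now()
c=cap('wrist')
for d in env.regions_of('wrist','flux_bottle'):
    ys,xs=np.nonzero(d['mask']);print(d['conf'],np.round(d['box']),px2w(c,(xs.mean(),ys.mean()),.05),px2w(c,(xs.mean(),ys.mean()),.03))
for x in ((.382,-.302,.066),(.382,-.302,0)): print(w2px(c,x))
plan(p,y,[(.382,-.302,.1)])
save(c,'w7.png')
E
```

```text
t 29.97 [ 0.3931 -0.2958  0.2021] [ 1.800e+02 -1.000e-01  1.452e+02] F [-0.8  1.3  0.2] w 0.752 q7 1.35
0.94 [250. 173. 285. 209.] [ 0.3807 -0.3016  0.05  ] [ 0.3835 -0.3044  0.03  ]
[269.2 195.2]
[271.2 183.6]
[ 0.382 -0.302  0.1  ] rows 5 each [ 0.044 -0.091  0.817]
```

View pics/w7.png

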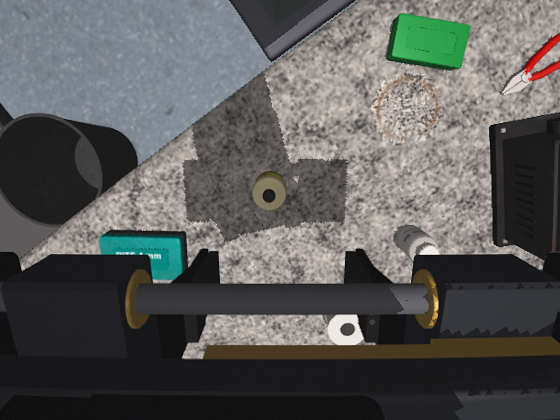

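The flux bottle at (269,190) with its black cap matches the expected position. I'll descend and grip it at mid-height, staying above the cap with the body.

>>> {"op": "move_arm", "data": {"commands": [{"xyz": [0.07,-0.15,0.9],"twist": 0,"gripper": 0.75},{"xyz": [0.07,-0.15,0.9],"twist": 0,"gripper": 0.75},{"xyz": [0.07,-0.15,0.9],"twist": 0,"gripper": 0.75},{"xyz": [0,0,0.9],"twist": 0,"gripper": 0.75},{"xyz": [0,0,0.9],"twist": 0,"gripper": 0.75},{"xyz": [0,0,0.9],"twist": 0,"gripper": 0.75},{"xyz": [0,0,0.9],"twist": 0,"gripper": 0.75},{"xyz": [0,0,0.8],"twist": 0,"gripper": 0.75},{"xyz": [0,0,0.5],"twist": 0,"gripper": 0.75},{"xyz": [0,0,0.1],"twist": 0,"gripper": 0.75}]}}

```text
t: 30.9
eef_pos: [0.3829, -0.2988, 0.0105]
orientation: [-3.141, -0.005, 2.538]
force: [0.1, 0.2, -0.2]
width: 0.751
```

>>> {"op": "move_arm", "data": {"commands": [{"xyz": [0,0,0.2],"twist": 0,"gripper": 0},{"xyz": [0,0,0],"twist": 0,"gripper": 0},{"xyz": [0,0,0],"twist": 0,"gripper": 0},{"xyz": [0,0,0],"twist": 0,"gripper": 0},{"xyz": [0,0,0],"twist": 0,"gripper": 0},{"xyz": [0,0,0],"twist": 0,"gripper": 0},{"xyz": [0,0,0],"twist": 0,"gripper": 0},{"xyz": [0,0,0],"twist": 0,"gripper": 0},{"xyz": [0,0,0],"twist": 0,"gripper": 0}]}}

```text
t: 31.65
eef_pos: [0.3846, -0.3009, 0.0085]
orientation: [3.141, 0.0, 2.537]
force: [1.0, 2.4, 6.1]
width: 0.392
```

>>> {"op": "move_arm", "data": {"commands": [{"xyz": [0,0,-0.5],"twist": 0,"gripper": 0},{"xyz": [0,0,-0.8],"twist": 0,"gripper": 0},{"xyz": [0,0,-1],"twist": 0,"gripper": 0},{"xyz": [0,0,-1],"twist": 0,"gripper": 0},{"xyz": [0,0,-1],"twist": 0,"gripper": 0},{"xyz": [0,0,-1],"twist": 0,"gripper": 0},{"xyz": [0,0,-1],"twist": 0,"gripper": 0},{"xyz": [0,0,-1],"twist": 0,"gripper": 0},{"xyz": [0,0,-1],"twist": 0,"gripper": 0},{"xyz": [0,0,-1],"twist": 0,"gripper": 0}]}}

```text
t: 32.48
eef_pos: [0.3839, -0.3005, 0.2418]
orientation: [3.139, -0.0, 2.537]
force: [0.5, -0.2, -1.6]
width: 0.398
```

```bash
python3 - <<'E'
from h import *
p,y=now(); b=T(.083)
plan(p,y,[(.5,-.14,.3),(.53,.05,.3),(*b,.3)])
s=cap('side');m=env.regions_of('side','flux_bottle')
u=w2px(s,p).astype(int);save(s,'s8.png',(u[0]-45,u[1]-45,u[0]+45,u[1]+45),5);print(u,[(d['conf'],d['box']) for d in m])
E
```

```text
t 32.48 [ 0.3839 -0.3005  0.2418] [179.8  -0.  145.4] F [ 0.5 -0.2 -1.6] w 0.398 q7 1.38
[ 0.5  -0.14  0.3 ] rows 8 each [-0.022  0.99  -0.291]
[0.53 0.05 0.3 ] rows 7 each [ 0.476  0.991 -0.   ]
[0.5617 0.2635 0.3   ] rows 8 each [ 0.477  0.968 -0.   ]
[314 144] [(0.66, [307.0, 127.8, 322.9, 152.9])]
```

View pics/s8.png

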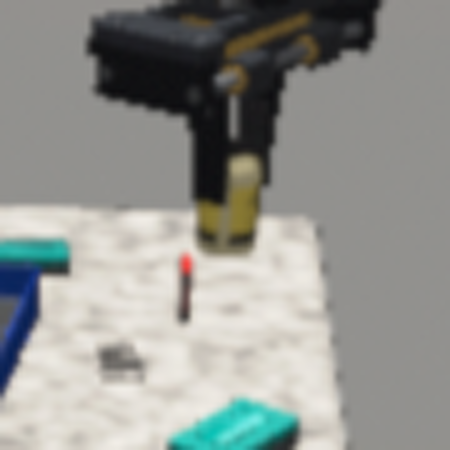

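The bottle is held upright at (228,205) in the crop. I'll carry it to the tray. I have used my 12 pictures, so the remaining checks are numeric.

>>> {"op": "move_arm", "data": {"commands": [{"xyz": [-0.02,0.99,-0.3],"twist": 0,"gripper": 0},{"xyz": [-0.02,0.99,-0.3],"twist": 0,"gripper": 0},{"xyz": [-0.02,0.99,-0.3],"twist": 0,"gripper": 0},{"xyz": [-0.02,0.99,-0.3],"twist": 0,"gripper": 0},{"xyz": [-0.02,0.99,-0.3],"twist": 0,"gripper": 0},{"xyz": [-0.02,0.99,-0.3],"twist": 0,"gripper": 0},{"xyz": [-0.02,0.99,-0.3],"twist": 0,"gripper": 0},{"xyz": [-0.02,0.99,-0.3],"twist": 0,"gripper": 0}]}}

```text
t: 33.25
eef_pos: [0.5002, -0.1393, 0.2999]
orientation: [-3.141, -0.002, 2.536]
force: [0.4, -0.3, -0.5]
width: 0.394
```

>>> {"op": "move_arm", "data": {"commands": [{"xyz": [0.475,0.98,0],"twist": 0,"gripper": 0},{"xyz": [0.475,0.98,0],"twist": 0,"gripper": 0},{"xyz": [0.475,0.98,0],"twist": 0,"gripper": 0},{"xyz": [0.475,0.98,0],"twist": 0,"gripper": 0},{"xyz": [0.475,0.98,0],"twist": 0,"gripper": 0},{"xyz": [0.475,0.98,0],"twist": 0,"gripper": 0},{"xyz": [0.475,0.98,0],"twist": 0,"gripper": 0}]}}

```text
t: 33.83
eef_pos: [0.5288, 0.0491, 0.2996]
orientation: [-3.141, -0.001, 2.536]
force: [-0.3, 0.5, -0.5]
width: 0.393
```

>>> {"op": "move_arm", "data": {"commands": [{"xyz": [0.475,0.97,0],"twist": 0,"gripper": 0},{"xyz": [0.475,0.97,0],"twist": 0,"gripper": 0},{"xyz": [0.475,0.97,0],"twist": 0,"gripper": 0},{"xyz": [0.475,0.97,0],"twist": 0,"gripper": 0},{"xyz": [0.475,0.97,0],"twist": 0,"gripper": 0},{"xyz": [0.475,0.97,0],"twist": 0,"gripper": 0},{"xyz": [0.475,0.97,0],"twist": 0,"gripper": 0},{"xyz": [0.475,0.97,0],"twist": 0,"gripper": 0}]}}

```text
t: 34.5
eef_pos: [0.5613, 0.2627, 0.2994]
orientation: [-3.14, -0.001, 2.536]
force: [0.3, 1.0, 0.3]
width: 0.393
```

>>> {"op": "move_arm", "data": {"commands": [{"xyz": [0,0,0.9],"twist": -1,"gripper": 0},{"xyz": [0,0,0.9],"twist": -1,"gripper": 0},{"xyz": [0,0,0.9],"twist": -1,"gripper": 0},{"xyz": [0,0,0.9],"twist": -1,"gripper": 0},{"xyz": [0,0,0.9],"twist": -1,"gripper": 0},{"xyz": [0,0,0.9],"twist": -1,"gripper": 0},{"xyz": [0,0,0.9],"twist": -1,"gripper": 0},{"xyz": [0,0,0.9],"twist": -1,"gripper": 0},{"xyz": [0,0,0],"twist": 0,"gripper": 0},{"xyz": [0,0,0],"twist": 0,"gripper": 0}]}}

```text
t: 35.33
eef_pos: [0.5604, 0.2608, 0.1194]
orientation: [-3.14, -0.003, -3.052]
force: [0.8, -0.0, 0.1]
width: 0.392
```

```bash
python3 - <<'E'
from h import *
p,y=now(); b=T(.083)
print((p[:2]-tc)@np.array([[np.cos(a),-np.sin(a)],[np.sin(a),np.cos(a)]]))
plan(p,y,[(*b,.03),(*b,.013)])
c=cap('wrist')
for q in('blue_reel','flux_bottle'):
  for d in env.regions_of('wrist',q):
    ys,xs=np.nonzero(d['mask']);print(q,d['conf'],np.round(d['box']),px2w(c,(xs.mean(),ys.mean()),.03))
E
```

```text
t 35.33 [0.5604 0.2608 0.1194] [-179.9   -0.2 -174.9] F [ 0.8 -0.   0.1] w 0.392 q7 1.33
[ 0.081474   -0.00258102]
[0.5617 0.2635 0.03  ] rows 4 each [-0.015  0.026  0.894]
[0.5617 0.2635 0.013 ] rows 1 each [0.   0.   0.68]
blue_reel 0.83 [260. 128. 307. 172.] [0.5072 0.2588 0.03  ]
flux_bottle 0.88 [242. 226. 316. 282.] [0.5997 0.2646 0.03  ]
```

>>> {"op": "move_arm", "data": {"commands": [{"xyz": [0,0.1,0.9],"twist": 0,"gripper": 0},{"xyz": [0,0,0.9],"twist": 0,"gripper": 0},{"xyz": [0,0,0.9],"twist": 0,"gripper": 0},{"xyz": [0,0,0.6],"twist": 0,"gripper": 0},{"xyz": [0,0,0.3],"twist": 0,"gripper": 0},{"xyz": [0,0,0.2],"twist": 0,"gripper": 0},{"xyz": [0,0,0.2],"twist": 0,"gripper": 0},{"xyz": [0,0,0],"twist": 0,"gripper": 0}]}}

```text
t: 36.15
eef_pos: [0.5614, 0.2644, 0.0211]
orientation: [3.141, 0.0, -3.049]
force: [-0.7, -0.9, -0.7]
width: 0.394
```

>>> {"op": "move_arm", "data": {"commands": [{"xyz": [0,0,0.12],"twist": 0,"gripper": 0},{"xyz": [0,0,0.12],"twist": 0,"gripper": 0},{"xyz": [0,0,0],"twist": 0,"gripper": 0},{"xyz": [0,0,0],"twist": 0,"gripper": 0}]}}

```text
t: 36.48
eef_pos: [0.5612, 0.2643, 0.015]
orientation: [3.141, -0.0, -3.049]
force: [0.9, 0.1, -0.4]
width: 0.396
```

>>> {"op": "move_arm", "data": {"commands": [{"xyz": [0,0,0.06],"twist": 0,"gripper": 0},{"xyz": [0,0,0.06],"twist": 0,"gripper": 0},{"xyz": [0,0,0],"twist": 0,"gripper": 0}]}}

```text
t: 36.73
eef_pos: [0.5617, 0.2644, 0.0126]
orientation: [3.14, 0.001, -3.049]
force: [-0.8, -0.9, 5.2]
width: 0.395
```

Contact with the floor (Fz 5 N). I'll release and lift straight up.

>>> {"op": "move_arm", "data": {"commands": [{"xyz": [0,0,0],"twist": 0,"gripper": 0.7},{"xyz": [0,0,0],"twist": 0,"gripper": 0.7},{"xyz": [0,0,0],"twist": 0,"gripper": 0.7},{"xyz": [0,0,0],"twist": 0,"gripper": 0.7},{"xyz": [0,0,0],"twist": 0,"gripper": 0.7},{"xyz": [0,0,0],"twist": 0,"gripper": 0.7},{"xyz": [0,0,-0.2],"twist": 0,"gripper": 0.7},{"xyz": [0,0,-0.5],"twist": 0,"gripper": 0.7},{"xyz": [0,0,-0.9],"twist": 0,"gripper": 0.7},{"xyz": [0,0,-0.9],"twist": 0,"gripper": 0.7}]}}

```text
t: 37.57
eef_pos: [0.5609, 0.2639, 0.0756]
orientation: [-3.142, -0.001, -3.049]
force: [0.8, 0.1, 1.1]
width: 0.698
```

>>> {"op": "move_arm", "data": {"commands": [{"xyz": [0,0,-0.9],"twist": 0,"gripper": 0.7},{"xyz": [0,0,-0.9],"twist": 0,"gripper": 0.7},{"xyz": [0,0,-0.9],"twist": 0,"gripper": 0.7},{"xyz": [0,0,-0.9],"twist": 0,"gripper": 0.7},{"xyz": [0,0,-0.9],"twist": 0,"gripper": 0.7},{"xyz": [0,0,-0.9],"twist": 0,"gripper": 0.7},{"xyz": [0,0,0],"twist": 0,"gripper": 0.7}]}}

```text
t: 38.15
eef_pos: [0.5633, 0.2646, 0.2155]
orientation: [3.137, 0.006, -3.049]
force: [0.7, -0.0, 1.1]
width: 0.699
```

```bash
python3 - <<'E'
from h import *
p,y=now()
zs={'bit_box':.024,'blue_reel':.02,'flux_bottle':.037,'white_bottle_center':.03,'white_reel_center':.018,'side_cutters_center':.005}
M=np.array([[np.cos(a),-np.sin(a)],[np.sin(a),np.cos(a)]])
for n in('top','side','wrist'):
    c=cap(n)
    for q,z in zs.items():
        for d in env.regions_of(n,q)[:3]:
            ys,xs=np.nonzero(d['mask']);w=px2w(c,(xs.mean(),ys.mean()),z);print(n,q,round(d['conf'],2),np.round(d['box']),w[:2],'tray',((w[:2]-tc)@M).round(3))
    if n!='top': # expected outline of upright bottle where it was released
        for zz in(.004,.07): print(n,'bottle axis',zz,w2px(c,[.5617,.2644,zz]))
E
```

```text
t 38.15 [0.5633 0.2646 0.2155] [ 179.8    0.4 -174.7] F [ 0.7 -0.   1.1] w 0.699 q7 1.3
top bit_box 0.97 [264. 246. 290. 267.] [ 0.3487 -0.0827] tray [-0.16  -0.325]
top bit_box 0.68 [401. 234. 438. 268.] [ 0.3625 -0.4749] tray [-0.182 -0.717]
top bit_box 0.59 [148. 220. 167. 246.] [0.4157 0.2466] tray [-0.064 -0.004]
top blue_reel 0.73 [148. 199. 159. 210.] [0.5037 0.2582] tray [ 0.025 -0.   ]
top blue_reel 0.56 [142. 176. 157. 191.] [0.5615 0.266 ] tray [0.083 0.002]
top flux_bottle 0.6 [142. 175. 162. 189.] [0.5597 0.2602] tray [ 0.081 -0.003]
top white_bottle_center 0.44 [146. 220. 166. 248.] [0.4161 0.2455] tray [-0.064 -0.005]
top white_reel_center 0.66 [353. 165. 370. 189.] [ 0.5733 -0.3274] tray [ 0.041 -0.59 ]
top side_cutters_center 0.61 [222. 220. 255. 229.] [0.4399 0.023 ] tray [-0.06  -0.228]
side bit_box 0.72 [276. 339. 312. 362.] [0.4181 0.2617] tray [-0.06   0.011]
side bit_box 0.66 [302. 176. 329. 201.] [ 0.3674 -0.4491] tray [-0.175 -0.692]
side bit_box 0.61 [310. 242. 340. 266.] [ 0.3537 -0.0565] tray [-0.153 -0.3  ]
side blue_reel 0.53 [239. 337. 260. 360.] [0.508
[... 238 characters left out ...]
258. 214.] [ 0.5756 -0.3177] tray [ 0.044 -0.58 ]
side side_cutters_center 0.61 [276. 340. 312. 361.] [0.4176 0.2461] tray [-0.062 -0.004]
side side_cutters_center 0.57 [278. 264. 294. 298.] [0.4403 0.0359] tray [-0.058 -0.216]
side bottle axis 0.004 [223.  352.5]
side bottle axis 0.07 [221.1 329.6]
wrist bit_box 0.89 [263.  12. 306.  92.] [0.4174 0.2513] tray [-0.062  0.001]
wrist blue_reel 0.8 [266. 124. 299. 155.] [0.5068 0.2594] tray [0.028 0.001]
wrist flux_bottle 0.68 [265. 175. 300. 210.] [0.5625 0.2648] tray [0.084 0.001]
wrist side_cutters_center 0.83 [ 21.  40. 128.  75.] [0.4392 0.0266] tray [-0.06  -0.225]
wrist bottle axis 0.004 [281.  187.7]
wrist bottle axis 0.07 [280.9 199.9]
```

All three items are seen by all three cameras where expected, and the bottle's outline matches an upright one. The bystanders have not moved. I'll hand in.

```bash
python3 -c "
from rig import env
print(env.job_done())"
```

```text
the job is handed in; nothing more can be done
None
```

I put the small teal bit box, the blue reel and the flux bottle in the tray, in a line along its length, each on the tray floor. I handed the job in at about 38 s of the 72 s.

**First grasp failed:** I missed the bit box twice because the fingertips sit about 22 mm above the reported TCP height. Going lower fixed it; the box had not moved.

**Which box:** I took the small teal one, "BITS 4 mm", at pixel (312,221), rather than the larger teal or the green. A third teal box of about the same size, at the far right (541,183), was about 0.98 m away and out of reach, so I ruled it out on that.

**Last checks:** these were from the networks' detections only, as I had used all 12 picture views. All three cameras place the items on the tray's long axis:

| Item | Along the tray | Across the tray |
|---|---|---|
| Bit box | -0.06 m | within about 0.01 m |
| Blue reel | 0.03 m | within about 0.01 m |
| Flux bottle | 0.08 m | within about 0.01 m |

- **Resting pose:** the bottle's side outline fits an upright bottle, and the earlier wrist picture showed the box flat with its lid up.
- **Bystanders:** the big white reel, the side cutters and the white bottle were found within about 3 mm of where they started. For the white bottle this rests on the side camera alone; the top camera missed it in the final check and labelled the bit box as it.
- **Wrong labels:** the side camera also labelled the bit box as the cutters, and the top camera gave a second "blue reel" at the bottle. Better detections at the right places contradict both.
- **Arm:** it was holding still well above the tray, touching nothing.

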